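Clamp up and pin a laminated cork heel in its setting frame

ROBOT

A 7-joint arm with a two-finger parallel gripper is mounted at the origin on the work surface. World frame = base frame: x ahead of the robot, y to its left, z up, the work surface at z = 0. Lengths are in m, angles in degrees, forces in N, time in s.
With the tool pointing down it reaches from about 0.425 to 0.8 m from the base axis. Payload 8.3 kg.
Tool frame: the origin (TCP) lies at the very end of the fingers, on their centre line; the grasp point (between the pads) lies 19 mm behind it (grip_point_offset is the distance from the TCP to the grasp point, in m); x points along the fingers, y is the direction in which the jaws open and shut, and the axes are right-handed (so a half turn about x gives the same grasp; the last joint's range is limited). The gripper opens to 85 mm and grips with 20 to 120 N. Pads are 22 mm wide; open, the fingers measure 114 mm over their backs; the gripper's body (76 mm by 85 mm) begins 54 mm behind the grasp point. The pads swing forward as they close: fully open they stand 13 mm farther back than shut.
Start: joints at [67.787, 21.967, 0.94, 78.501, -0.361, 79.538, -2.664], TCP at [0.199, -0.592, 0.206] pointing down, gripper open.
Joint ranges: [-169.22, 169.22], [-14.56, 117.87], [-87.37, 89.26], [10.42, 133.3], [-82.24, 262.24], [0.94, 117.77], [-172.7, 172.7]. Speed limits (degrees/s): [136.94, 136.94, 172.46, 172.46, 180, 180, 180].

INTERFACE

Orientations are given as [roll, pitch, yaw] about the fixed x, y, z axes, in that order (R = Rz(yaw) Ry(pitch) Rx(roll)).
In Python, from plant import * gives the robot as it stands.
- The arm moves only by the tool step_arm, never from a script. Its argument "motion" is a list of rows, each a list of 3 entries, a list of its own where there are three numbers: the shift along the tool's x, y, z in mm, then the turn, a rotation vector about the tool's x, y, z in degrees, then the finger opening in mm, from 0 to 85.4. A call has 1 to 10 rows; each row is the pose to reach, as a shift and turn from the pose commanded when the call began, along the tool's axes at that moment; what a row does not reach only later rows make up. A row lasts 1/10 s, in which the tool goes at most 50 mm and 8.59 degrees, less where a joint would pass 70% of its speed; a pose out of reach is approached as far as the arm can. A call with a gripper value outside its range is refused whole. The fingers move at their own pace and stop on an object; "squeeze" is the grip in N (left out, the last holds). Time passes only in rows, so rows that repeat a pose let the fingers close. It gives the time, the measured TCP pose, the force and the opening at its end, in the units of the state.
- read_state(): the state, without advancing time (a new reading comes with each control period).
- snapshot(name): name is "side" or "top" or "wrist"; returns (picture, depth): 420x560x3 uint8, red, green, blue; 420x560 float32, m along the optical axis (not along the pixel's ray), 0 where there is no reading.
- calibration(name): a dict with "fov_y" (degrees; the focal length in pixels is half the picture's height over the tangent of half this angle, whatever the lens; pixels are square), "cx", "cy" (the principal point, pixels), "extrinsics" (4x4, takes a point from world to camera coordinates); the wrist camera has in their place "tool_from_camera" (4x4, takes a point from camera to tool coordinates, whose origin is the TCP and whose axes are the tool frame's). Camera axes: x right, y down, z forward; pixel columns grow to the right and rows downward; lengths in m; the calibration is good to about 2 mm. A picture is of the moment at which its call begins: read the wrist's pose just before it. calibration takes no time and is no camera call.
- close_job(): hands the job in, once; it reports no verdict.
Trained networks look in the newest picture that a camera, given by its name, has taken for a name from the list of things; names that differ only in an ending like _2 or _b are one class to them, and where a whole thing is asked for, a point or a joint stands for the part that bears it (a point fixed in the world has none). Each returns a list of dicts, best first, with "p" (0 to 1); they miss things now and then, are a little off and sometimes report something else, mostly with a low value. They report only what shows in the picture. A call takes as long as a camera call. They do not tell look-alikes from the thing itself.
- look_for(query, camera): "location" ([column, row] in pixels, amid what is visible of it).
- outline_of(query, camera): "pixels" (420x560 bool, what is visible of it) and "location" ([column, row] in pixels, amid what is visible of it).
- mark_of(query, camera): "location" ([column, row] in pixels: a listed point, or the origin of a listed thing).
The state is a dict: "t": time; "qpos": joint angles; "joint_vel": joint speeds; "effort": joint torques, N m; "position": TCP position; "orientation": TCP orientation; "contact_force": force on the tool from outside, world axes, zero at the start; "torque": the same for the moment, N m; "gripper_width": finger opening in m.
Only numpy, scipy, OpenCV 4.12 (cv2) and the standard library are available. Lean on these libraries where they do the work, as an engineer would, in place of code of your own. Each camera call takes 0.05 s, during which the arm holds its last target. There are 200 camera calls.

TASK

Glue up the next sandal heel: stand every cork lift from the rack on its flat edge in the setting frame, slide the bar clamp's head up to the pack and pump its trigger until the sprung end plate is well squeezed in. Then push the locking pin right through both cheek plates, in the eyes just behind the pressure plate, and squeeze the release lever and draw the clamp head fully back, so that the pin alone keeps the pack squeezed. Do not knock over the cement tin or shift the stack of footbeds.

Things in the scene. Friction and masses are not known exactly. Their poses are not given: they have to be found in the camera images.
- lift0_mid (a point): Centre of a cork heel lift: D-shaped slab 22 mm thick (its x), 56 mm wide (y), 58 mm tall (z up), standing on its flat edge, 29 mm below this point; the arched top is still 42 mm wide 2 mm below its crown. 50 g. Starts standing in a slot of the drying rack. May be absent: two to four are there.
- lift1_mid (a point): Another cork heel lift, as lift0; may be absent.
- lift2_mid (a point): Another cork heel lift, as lift0; may be absent.
- lift3_mid (a point): Another cork heel lift, as lift0; may be absent.
- rack: Plywood drying rack, fixed, 250 x 86 mm, board 12 mm thick; origin under its centre, x along its length. Four slots 60 mm apart along x, 27 mm wide between ribs 14 mm high above the board; lifts stand in them with their faces square to x.
- bed (a point): Reference of the fixed setting frame: on its bed (24 mm above the table), on the centre line, at the free face of the sprung end plate. x = clamping direction, towards the end plate; y = across, away from the robot; z up. Lifts stand on the bed, faces square to x, between end plate (36 mm tall) and pressure plate; the bar with its ratchet teeth lies in the gap between the two bed rails.
- cheek (a point): Middle of the top edge of the cheek plate on the robot's side: steel, 6 mm thick, 74 mm tall above the bed, from bed x = -133 to +17 mm, inner face at y = -35 mm, outer at -41 mm. The far cheek is its mirror image (inner +35, outer +41 mm). Three eyes go through both.
- eye2 (a point): Outer mouth of the eye (16 mm hole) for a pack of 2 lifts, in the robot-side cheek: bed x = -51 mm, 56 mm above the bed; the same hole is straight across (bed y) in the far cheek. With that many lifts it is clear of the pressure plate's back once the end plate is pressed in by about 9 mm or more; let the pin go in with 1 mm to spare. The jaw passes below.
- eye3 (a point): Outer mouth of the eye (16 mm hole) for a pack of 3 lifts, in the robot-side cheek: bed x = -73 mm, 56 mm above the bed; the same hole is straight across (bed y) in the far cheek.
- eye4 (a point): Outer mouth of the eye (16 mm hole) for a pack of 4 lifts, in the robot-side cheek: bed x = -95 mm, 56 mm above the bed; the same hole is straight across (bed y) in the far cheek.
- end_plate (a joint): How far the sprung end plate is pressed in, m: 0 free, 0.018 at its stop. Spring 0.9 N/mm plus 2.7 N.
- platen (a joint): Pressure plate: slides along bed x between the cheeks, 62 mm tall, 10 mm thick. Value v in m: its front face is at bed x = -0.140 + v, its back at -0.150 + v. It stays where it is pushed (1.5 N drag); nothing pulls it back.
- head (a joint): Clamp head's travel, m: 0 fully back (home), 0.135 fully forward. Its jaw face is at bed x = -0.160 + value and pushes the pressure plate's back; the jaw is 46 mm wide, its top 42 mm above the bed. Pushed forward by handle or release lever (5 to 15 N) it slides; its ratchet stops it going back, in 5 mm steps, until the lever is squeezed.
- handle (a point): Centre of the head's upright fixed handle near its top, 112 mm above the table, 101 mm behind the jaw face: 18 mm thick along bed x, 20 mm wide, standing from 42 to 125 mm above the table. Moves with the head.
- trigger_pad (a point): Point on the trigger, 111 mm above the table: black upright bar 11 mm thick along bed x, 19 mm wide, from 66 to 124 mm above the table, ahead of the handle (towards the frame). At rest its centre is 50 mm ahead of the handle's; trigger and handle measure 65 mm over both. Squeezed towards the handle it travels 32 mm here, 4 to 15 N, and springs back by itself.
- trigger (a joint): Trigger angle, rad: 0 at rest, 0.30 squeezed home, its bar close to the handle. Each full squeeze (past 0.28) and let-go moves the head on by one 5 mm tooth, sometimes two without load. Let it spring right back each time.
- release_pad (a point): Middle of the release lever's black pad, behind the handle, 79 mm above the table: 7 mm thick along bed x, 19 mm wide, from 58 to 100 mm above the table (lower than the handle). At rest its centre is 27 mm behind the handle's; handle and lever measure 40 mm over both. Squeezed forward it moves 12 mm here, 3 to 8 N; then the head slides back with 5 N.
- release (a joint): Release lever angle, rad: about 0 at rest (teeth engaged; up to 0.15 while riding over a tooth), 0.25 fully squeezed; the ratchet is free above 0.2. There is room for one finger between handle and resting trigger (31 mm at 80 mm above the table).
- pin_grip (a point): Centre of the locking pin's flat grip: 40 mm long (pin's x), 26 mm wide (y), 12 mm thick (z); the pin lies flat on the table (centre 6 mm up). Steel, about 110 g in all.
- pin_tip (a point): Rounded tip of the locking pin's shank, a rod 12 mm thick, 118 mm ahead of the grip's centre along the pin's x and 98 mm ahead of the grip's front face, which stops against the cheek. x points out along the shank.
- cement_tin: Metal cement tin, 84 mm across, 105 mm tall, standing at the back; leave it alone. Origin under its centre.
- footbeds: Stack of two cork footbeds on an outsole, 200 x 80 x 54 mm, lying at the back; leave it alone. Origin under its centre.
Things that resemble listed ones, but are neither listed nor needed, are in the scene too. Leave any blue look-alike of the part that bears lift0_mid alone. What is shaped like the part that bears lift1_mid but red is not meant.

How it is judged (in metres and radians):
On the way, in this order (a step that is already met when the one before it is completed fails the run):
1. every lift stands on edge in the setting frame, between the end plate and the pressure plate (x of lift0_mid in the frame of bed between -0.14 and 0.018 m and y of lift0_mid in the frame of bed between -0.012 and 0.012 m and z of lift0_mid in the frame of bed between 0.022 and 0.036 m and angle between each of lift0_mid, lift1_mid, lift2_mid, lift3_mid's own z axis and vertical below 0.15 rad and x of lift1_mid in the frame of bed between -0.14 and 0.018 m and y of lift1_mid in the frame of bed between -0.012 and 0.012 m and z of lift1_mid in the frame of bed between 0.022 and 0.036 m and x of lift2_mid in the frame of bed between -0.14 and 0.018 m and y of lift2_mid in the frame of bed between -0.012 and 0.012 m and z of lift2_mid in the frame of bed between 0.022 and 0.036 m and x of lift3_mid in the frame of bed between -0.14 and 0.018 m and y of lift3_mid in the frame of bed between -0.012 and 0.012 m and z of lift3_mid in the frame of bed between 0.022 and 0.036 m), for 0.2 s.
2. the trigger is squeezed with the pack under load: end plate pressed in by 9 mm or more (value of joint trigger above 0.15 rad and value of joint end_plate above 0.009 m), for 0.05 s.
3. the pin is through both cheek plates while the pack is squeezed (y of pin_tip in the frame of bed above 0.046 m and y of pin_grip in the frame of bed below -0.04 m and z of pin_tip in the frame of bed between 0.044 and 0.068 m and angle between the x axis of pin_tip and the y axis of bed, either way round below 0.12 rad and value of joint end_plate above 0.005 m), for 0.2 s.
At the end, for the whole second after the job is handed in: Lifts on edge in the frame (within 12 mm of its centre line, tilt under 0.15 rad); pin through both cheeks, tip 5 mm or more past the far one, within 0.12 rad of square, at rest; end plate still pressed in more than 4 mm; head within 8 mm of fully back (x of lift0_mid in the frame of bed between -0.11 and 0.018 m and y of lift0_mid in the frame of bed between -0.012 and 0.012 m and z of lift0_mid in the frame of bed between 0.022 and 0.036 m and angle between each of lift0_mid, lift1_mid, lift2_mid, lift3_mid's own z axis and vertical below 0.15 rad and x of lift1_mid in the frame of bed between -0.11 and 0.018 m and y of lift1_mid in the frame of bed between -0.012 and 0.012 m and z of lift1_mid in the frame of bed between 0.022 and 0.036 m and x of lift2_mid in the frame of bed between -0.11 and 0.018 m and y of lift2_mid in the frame of bed between -0.012 and 0.012 m and z of lift2_mid in the frame of bed between 0.022 and 0.036 m and x of lift3_mid in the frame of bed between -0.11 and 0.018 m and y of lift3_mid in the frame of bed between -0.012 and 0.012 m and z of lift3_mid in the frame of bed between 0.022 and 0.036 m and y of pin_tip in the frame of bed above 0.046 m and y of pin_grip in the frame of bed below -0.04 m and z of pin_tip in the frame of bed between 0.044 and 0.068 m and angle between the x axis of pin_tip and the y axis of bed, either way round below 0.12 rad and value of joint end_plate above 0.004 m and value of joint head between -0.01 and 0.008 m and linear speed of pin below 0.02 m/s); the robot touches nothing.
It fails at once if the cement tin is knocked over or shifted by more than 30 mm (angle between cement_tin's own z axis and vertical above 0.5 rad or distance of cement_tin from where it was at the start of the episode above 0.03 m).
It fails at once if the stack of footbeds is shifted by more than 30 mm (distance of footbeds from where it was at the start of the episode above 0.03 m).
Of lift0, lift1, lift2, lift3 only 2 to 4 are there at a start; the rules pass over those that are not, and their reading is None.
At some moment in a run one of pin may be knocked a few centimetres aside while the robot is not near it.
It also fails if it takes over 210 s, if anything falls off the work surface, if the arm or the gripper's body presses on something with over 40 N, if the wrist force passes 120 N, or if a joint passes its speed limit or range.

## Working session

There is one attempt and no reset: what is moved stays moved. The work goes in short steps, Python scripts to look and compute and a tool call to move; the robot and the scene stay as the last step left them, time stands still between calls to the robot, and variables do not carry over. Pictures are saved under pics/ and viewed, about 12 in all and at most 16, crops included, and the job is handed in when it is done.

Besides the shell and the picture viewer there is one more tool, called after "Emit:" as name(argument=value, ...), one argument or row to a line, values as JSON. step_arm: Moves the arm, as the interface text tells. Its arguments: {"type":"object","properties":{"motion":{"type":"array"},"squeeze":{"type":"number"}},"required":["motion"]}

```bash
ls; mkdir -p pics; cat > h.py <<'E'
from plant import *
import numpy as np, cv2
from scipy.spatial.transform import Rotation as R
def T_tool():
    s=read_state(); T=np.eye(4); T[:3,:3]=R.from_euler('xyz',s['orientation'],degrees=True).as_matrix(); T[:3,3]=s['position']; return T
def cam(name):
    c=calibration(name); f=210/np.tan(np.radians(c['fov_y'])/2)
    if name=='wrist': E=T_tool()@np.array(c['tool_from_camera'])
    else: E=np.linalg.inv(np.array(c['extrinsics']))
    return f,c['cx'],c['cy'],E
def back(C,px,d):
    f,cx,cy,E=C; p=np.array([(px[0]-cx)/f*d,(px[1]-cy)/f*d,d,1]); return (E@p)[:3]
def onplane(C,px,z):
    f,cx,cy,E=C; r=E[:3,:3]@np.array([(px[0]-cx)/f,(px[1]-cy)/f,1]); o=E[:3,3]; return o+r*(z-o[2])/r[2]
def proj(C,P):
    f,cx,cy,E=C; q=np.linalg.inv(E)@np.append(P,1); return q[0]/q[2]*f+cx,q[1]/q[2]*f+cy,q[2]
def cloud(C,D):
    f,cx,cy,E=C; v,u=np.mgrid[:D.shape[0],:D.shape[1]]
    p=np.stack([(u-cx)/f*D,(v-cy)/f*D,D],-1); w=p@E[:3,:3].T+E[:3,3]; w[D==0]=np.nan; return w
def save(n,im): cv2.imwrite('pics/'+n+'.png',cv2.cvtColor(im,cv2.COLOR_RGB2BGR))
E
python3 - <<'E'
from h import *
s=read_state(); print({k:np.round(v,3).tolist() for k,v in s.items()})
for n in ['top','side']:
    im,d=snapshot(n); save(n+'0',im); np.savez(n+'0.npz',im=im,d=d); C=cam(n); print(n,C[0],np.round(C[3],3).tolist())
    for q in ['lift0_mid','rack','bed','cheek','eye2','eye3','eye4','handle','trigger_pad','release_pad','pin_grip','pin_tip','cement_tin','footbeds']:
        for r in mark_of(q,n)[:6]:
            l=r['location']; print(n,q,round(r['p'],2),np.round(l),np.round(back(C,l,d[int(np.clip(l[1],0,419)),int(np.clip(l[0],0,559))]),3))
save('both',np.hstack([0*im])) if 0 else None
print(calibration('wrist'))
E
```

```text
pics
{'t': 0.0, 'qpos': [67.787, 22.017, 0.94, 78.563, -0.359, 79.536, -2.664], 'joint_vel': [0.053, 0.133, -0.148, -0.036, 0.039, 0.053, 0.037], 'effort': [-0.0, -62.76, 0.844, -37.182, 0.017, 0.014, -0.0], 'position': [0.199, -0.592, 0.205], 'orientation': [-87.842, 89.886, 110.77], 'contact_force': [-0.094, -0.09, -0.07], 'torque': [0.035, -0.03, -0.001], 'gripper_width': 0.085}
top 400.86853731693964 [[-0.049, -0.976, 0.211, 0.364], [-0.999, 0.049, -0.005, -0.048], [-0.006, -0.211, -0.978, 1.078], [0.0, 0.0, 0.0, 1.0]]
top lift0_mid 0.81 [400. 296.] [ 0.343 -0.338  0.048]
top lift0_mid 0.55 [396. 254.] [ 0.447 -0.334  0.068]
top rack 0.79 [388. 222.] [ 0.538 -0.337  0.013]
top rack 0.47 [305. 191.] [ 0.622 -0.115  0.06 ]
top rack 0.44 [386. 184.] [ 0.629 -0.328  0.068]
top bed 0.95 [307. 189.] [ 0.63  -0.121  0.057]
top cheek 0.89 [284. 201.] [ 0.59  -0.059  0.096]
top cheek 0.34 [277. 209.] [ 0.591 -0.039  0.001]
top eye2 0.97 [278. 205.] [ 0.591 -0.044  0.052]
top eye2 0.96 [286. 198.] [ 0.617 -0.065  0.022]
top eye2 0.61 [273. 202.] [ 0.59  -0.031  0.094]
top eye3 0.97 [278. 2
[... 1840 characters left out ...]
de pin_grip 0.65 [211. 182.] [0.462 0.217 0.012]
side pin_tip 0.71 [253. 193.] [0.571 0.142 0.002]
side cement_tin 0.71 [292. 153.] [0.726 0.271 0.04 ]
side cement_tin 0.28 [302. 239.] [ 0.623 -0.157  0.061]
side footbeds 0.77 [337. 198.] [0.777 0.008 0.037]
{'fov_y': 64.00032196573834, 'cx': 275.61107464527475, 'cy': 211.1608599377368, 'tool_from_camera': array([[ 6.09036292e-04, -3.18598206e-01,  9.47889663e-01,
        -1.67758399e-01],
       [ 9.99999654e-01,  7.31273491e-04, -3.96727250e-04,
         7.98388698e-05],
       [-5.66769992e-04,  9.47889576e-01,  3.18598541e-01,
        -8.18557728e-02],
       [ 0.00000000e+00,  0.00000000e+00,  0.00000000e+00,
         1.00000000e+00]])}
```

```bash
python3 - <<'E'
import numpy as np,cv2
a=np.load('top0.npz')['im'];c=cv2.resize(a[110:320,120:440],(800,525),interpolation=cv2.INTER_CUBIC)
cv2.imwrite('pics/topcrop.png',c[:,:,::-1])
a=np.load('side0.npz')['im'];c=cv2.resize(a[120:380,170:450],(646,600),interpolation=cv2.INTER_CUBIC)
cv2.imwrite('pics/sidecrop.png',c[:,:,::-1])
E
```

```text
(no output)
```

View pics/topcrop.png

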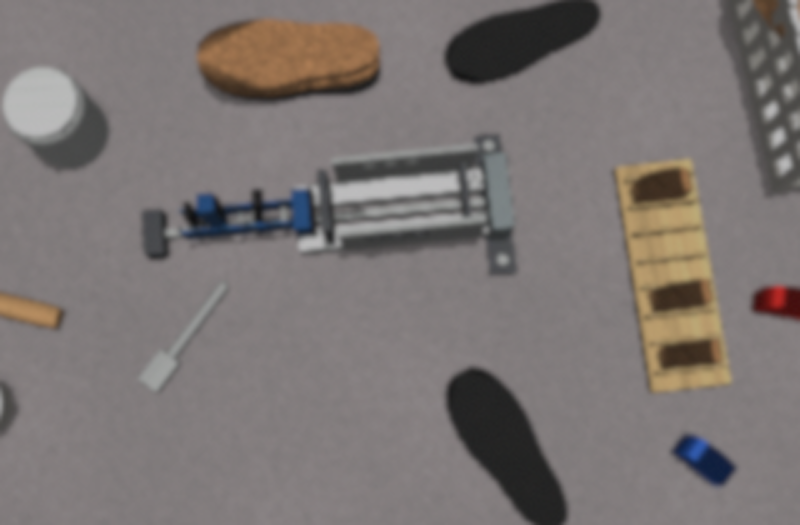

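View pics/sidecrop.png

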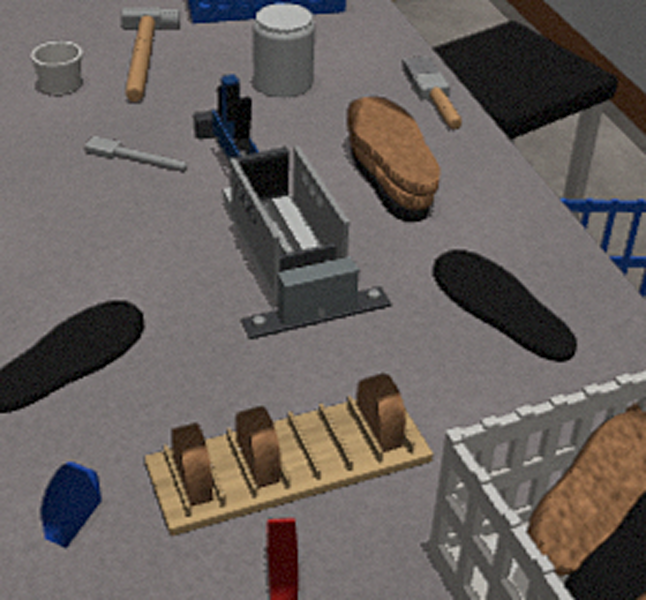

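The three cork lifts are at top-crop (660,185), (680,296) and (690,354), standing in the rack. The blue slab (703,460) and the red one (780,300) lie off the rack, so they are look-alikes and get left alone. The pin's grip is at (155,370) with its shank towards (225,288). The frame's end plate is at about (465,190) and the clamp head is on the left, at home. With three lifts present, eye3 is the one to use.

```bash
python3 - <<'E'
from h import *
print('tool R\n',np.round(T_tool()[:3,:3],3))
for n in ['top','side']:
    z=np.load(n+'0.npz'); W=cloud(cam(n),z['d']); im=z['im'].astype(int)
    x,y,h=W[...,0],W[...,1],W[...,2]
    print(n,'table z',np.nanmedian(h[(abs(h)<.02)&(x>.4)&(x<.6)&(abs(y)<.3)]))
    m=(x>.38)&(x<.7)&(y>-.42)&(y<-.27)&(h>.064)&(h<.08)
    k,l,st,c=cv2.connectedComponentsWithStats(m.astype(np.uint8))
    for i in range(1,k):
        if st[i,4]>15:
            p=W[l==i]; r=cv2.minAreaRect((p[:,:2]*1000).astype(np.float32)); print(' lift',np.round(r[0],1),np.round(r[1],1),round(r[2],1),st[i,4],np.round(np.percentile(p[:,2],[5,50,95]),4))
    m=(x>.52)&(x<.72)&(y>-.16)&(y<.08)&(h>.092)&(h<.106)
    k,l,st,c=cv2.connectedComponentsWithStats(m.astype(np.uint8))
    for i in range(1,k):
        if st[i,4]>15:
            p=W[l==i]; r=cv2.minAreaRect((p[:,:2]*1000).astype(np.float32)); print(' cheek',np.round(r[0],1),np.round(r[1],1),round(r[2],1),st[i,4],np.round(np.percentile(p[:,2],[5,50,95]),4)); print(np.round(cv2.boxPoints(r),0).tolist())
    m=(x>.4)&(x<.66)&(y>-.42)&(y<-.27)&(h>.006)&(h<.02)
    p=W[m]; r=cv2.minAreaRect((p[:,:2]*1000).astype(np.float32)); print(' rack',np.round(r[0],1),np.round(r[1],1),round(r[2],1))
    m=(x>.4)&(x<.6)&(y>.1)&(y<.28)&(h>.005)&(h<.03)
    p=W[m]; r=cv2.minAreaRect((p[:,:2]*1000).astype(np.float32)); print(' pin',np.round(r[0],1),np.round(r[1],1),round(r[2],1))
    for (a,b) in [(.03,.09),(.09,.15),(.15,.22)]: 
        m=(x>.56)&(x<.68)&(y>a)&(y<b)&(h>.1)&(h<.14)
        if m.sum()>3: print(' clamp',a,np.round(np.median(W[m],0),3),np.round(W[m].min(0),3),np.round(W[m].max(0),3))
    m=(x>.52)&(x<.72)&(y<-.12)&(y>-.2)&(h>.03); print(' endblock',np.round(np.percentile(W[m],[2,50,98],axis=0),3).tolist())
E
```

```text
tool R
 [[ 0.     0.319 -0.948]
 [ 0.    -0.948 -0.319]
 [-1.    -0.    -0.   ]]
top table z -0.00010821438530050909
 lift [ 637.3 -330.3] [21.8 36.7] 3.9 107 [0.065  0.0681 0.0717]
 lift [ 518.2 -338.9] [22. 38.] 5.2 110 [0.0645 0.068  0.0717]
 lift [ 457.1 -340.5] [21.9 39.1] 2.4 118 [0.0645 0.0681 0.0717]
 cheek [669.7 -54.9] [  7.5 149.3] 2.6 172 [0.0929 0.0971 0.1003]
[[663.0, 19.0], [669.0, -130.0], [677.0, -129.0], [670.0, 20.0]]
 cheek [594. -59.] [  7.4 147. ] 2.8 165 [0.0937 0.0973 0.1   ]
[[587.0, 14.0], [594.0, -133.0], [601.0, -132.0], [594.0, 15.0]]
 rack [ 533.4 -345.3] [258.8 108.2] 3.8
 pin [499.8 192.5] [198.4 166.7] 0.1
 clamp 0.03 [0.623 0.088 0.123] [0.615 0.087 0.118] [0.632 0.09  0.128]
 clamp 0.09 [0.62  0.137 0.123] [0.611 0.09  0.1  ] [0.633 0.15  0.128]
 clamp 0.15 [0.618 0.165 0.104] [0.611 0.151 0.1  ] [0.627 0.169 0.126]
 endblock [[0.594, -0.164, 0.034], [0.632, -0.147, 0.059], [0.676, -0.121, 0.098]]
side table z 0.0013829477174018834
 lift [ 638.4 -335.3] [23.  40.3] 8.4 153 [0.0648 0.0693 0.0723]
 lift [ 518.7 -343.2] [22.4 41.3] 5.3 159 [0.0648 0.0692 0.0724]
 lift [ 457.6 -346.3] [22.  38.6] 2.0 167 [0.0648 0.0689 0.0716]
 cheek [669.3 -55.8] [  9.7 153.4] 3.7 141 [0.0936 0.0987 0.1016]
[[660.0, 20.0], [669.0, -133.0], [679.0, -132.0], [669.0, 21.0]]
 cheek [593.7 -59.5] [  7.8 154. ] 2.8 134 [0.0927 0.0984 0.101 ]
[[586.0, 17.0], [594.0, -137.0], [601.0, -136.0], [594.0, 18.0]]
 rack [ 540.1 -333.1] [234.3 104.4] 3.9
 pin [505.1 194.8] [162.9 189.1] 89.7
 clamp 0.03 [0.624 0.087 0.116] [0.615 0.083 0.1  ] [0.633 0.09  0.128]
 clamp 0.09 [0.62  0.134 0.116] [0.611 0.09  0.1  ] [0.633 0.15  0.129]
 clamp 0.15 [0.615 0.155 0.111] [0.612 0.151 0.101] [0.624 0.163 0.125]
 endblock [[0.594, -0.169, 0.032], [0.631, -0.155, 0.057], [0.676, -0.12, 0.098]]
```

```bash
cat >> h.py <<'E'
BO=np.array([.6344,-.1151,.024]); BA=np.radians(-87.3)
BX=np.array([np.cos(BA),np.sin(BA),0]); BY=np.array([-np.sin(BA),np.cos(BA),0])
def bed(p): d=np.asarray(p)-BO; return np.round(1000*np.array([d@BX,d@BY,d[2]]),1)
def unbed(x,y,z): return BO+BX*x/1e3+BY*y/1e3+np.array([0,0,z/1e3])
def plan(P,phi):
    "tool shift mm and rotvec deg to reach P (m), tool down, jaws azimuth phi deg"
    T=T_tool(); a=np.radians(phi)
    Rt=np.array([[0,np.cos(a),np.sin(a)],[0,np.sin(a),-np.cos(a)],[-1,0,0]])
    sh=T[:3,:3].T@(np.asarray(P)-T[:3,3])*1000; rv=R.from_matrix(T[:3,:3].T@Rt).as_rotvec(degrees=True)
    print('shift',np.round(sh,1).tolist(),'turn',np.round(rv,2).tolist(),'r',round(np.hypot(P[0],P[1]),3))
E
python3 -c "
from h import *
plan([.4575,-.342,.15],3.8)"
```

```text
shift [55.8, -154.9, -324.4] turn [-75.19, -0.0, -0.0] r 0.571
```

Emit:
step_arm(
  motion=[
    [[56,-155,-324],[-75.2,0,0],60],
    [[56,-155,-324],[-75.2,0,0],60],
    [[56,-155,-324],[-75.2,0,0],60],
    [[56,-155,-324],[-75.2,0,0],60],
    [[56,-155,-324],[-75.2,0,0],60],
    [[56,-155,-324],[-75.2,0,0],60],
    [[56,-155,-324],[-75.2,0,0],60],
    [[56,-155,-324],[-75.2,0,0],60],
    [[56,-155,-324],[-75.2,0,0],60],
    [[56,-155,-324],[-75.2,0,0],60],
  ],
  squeeze=40,
)

```text
t: 2.5
position: [0.4575, -0.3414, 0.1497]
orientation: [-168.3, 90.0, 105.7]
contact_force: [-0.4, -0.5, 0.6]
gripper_width: 0.0602
```

```bash
python3 - <<'E'
from h import *
s=read_state();print(np.round(s['position'],4),s['gripper_width'],np.round(s['orientation'],2))
C=cam('wrist'); im,d=snapshot('wrist'); save('w1',im); W=cloud(C,d); h=W[...,2];x=W[...,0];y=W[...,1]
m=(h>.060)&(h<.08)&(y<-.25)&(y>-.45)&(x<.7)
k,l,st,c=cv2.connectedComponentsWithStats(m.astype(np.uint8))
for i in range(1,k):
    if st[i,4]>60:
        p=W[l==i]; r=cv2.minAreaRect((p[:,:2]*1000).astype(np.float32)); print(' lift',np.round(r[0],1),np.round(r[1],1),round(r[2],1),st[i,4],np.round(np.percentile(p[:,2],[5,50,95]),4))
print([ (round(r['p'],2),np.round(back(C,r['location'],d[int(r['location'][1]),int(r['location'][0])]),3)) for r in mark_of('lift0_mid','wrist')])
E
```

```text
[ 0.4575 -0.3414  0.1497] 0.06018769835404418 [-168.27   89.98  105.72]
 lift [ 457.  -344.1] [22.  43.5] 2.8 1387 [0.0614 0.0676 0.0701]
 lift [ 518.1 -340.8] [22.5 43.4] 4.9 1461 [0.0612 0.0674 0.0699]
 lift [ 637.3 -332.3] [23.8 43.4] 4.3 1652 [0.0609 0.067  0.07  ]
[(0.95, array([ 0.459, -0.336,  0.069])), (0.74, array([ 0.358, -0.343,  0.055])), (0.19, array([ 0.545, -0.334,  0.011]))]
```

View pics/w1.png

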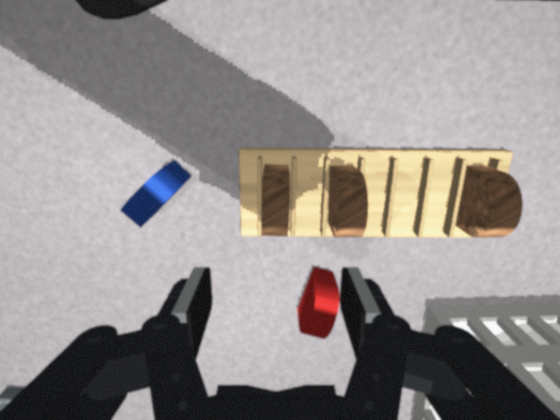

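```bash
python3 -c "
from h import *
plan([.457,-.3435,.051],3.9)"
```

```text
shift [98.8, 0.2, 0.9] turn [-0.34, 0.01, 0.0] r 0.572
```

Emit:
step_arm(
  motion=[
    [[50,0,1],[0,0,0],44],
    [[85,0,1],[0,0,0],44],
    [[99,0,1],[0,0,0],44],
    [[99,0,1],[0,0,0],44],
    [[99,0,1],[0,0,0],10],
    [[99,0,1],[0,0,0],10],
    [[99,0,1],[0,0,0],10],
    [[99,0,1],[0,0,0],10],
    [[99,0,1],[0,0,0],10],
  ],
  squeeze=40,
)

```text
t: 3.5
position: [0.4574, -0.3432, 0.0514]
orientation: [50.6, 89.9, -35.6]
contact_force: [-0.3, 0.5, -0.0]
gripper_width: 0.0104
```

```bash
python3 - <<'E'
from h import *
a,_=snapshot('wrist'); b,_=snapshot('side'); print(read_state()['gripper_width'])
save('w2',np.hstack([cv2.resize(a,(480,360)),cv2.resize(b[250:380,190:330],(320,297))[:297,:].copy() if 0 else cv2.resize(b[250:400,190:323],(320,360))]))
E
```

```text
0.010019852071188728
```

View pics/w2.png

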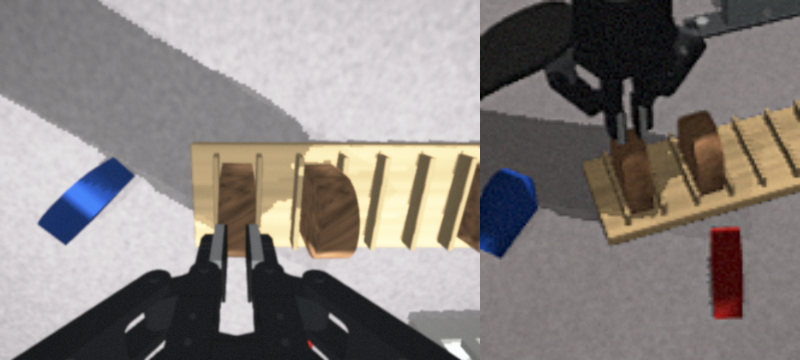

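```bash
python3 - <<'E'
from h import *
s=read_state(); P=np.array(s['position']); print(P,s['contact_force'])
C=cam('side'); im,d=snapshot('side'); W=cloud(C,d)
print('TCP in side',np.round(proj(C,P),3))
for r in range(285,330,4): print(r,[ (c,np.round(W[r,c]*1000).astype(int).tolist()) for c in (245,248,252,256,260)])
C=cam('wrist'); im,d=snapshot('wrist'); W=cloud(C,d); print('TCP in wrist',np.round(proj(C,P),3))
h=W[...,2]; m=(h>.03)&(h<.12)&(abs(W[...,0]-.457)<.04)&(abs(W[...,1]+.344)<.04)
for z in range(30,120,6):
    k=m&(h>z/1e3)&(h<(z+6)/1e3)
    if k.sum(): print(z,k.sum(),np.round(W[k].min(0)*1000),np.round(W[k].max(0)*1000))
E
```

```text
[ 0.45723488 -0.34302372  0.0510551 ] [ 1.1139446  -0.40383285  0.29777124]
TCP in side [251.753 314.642   0.969]
285 [(245, [444, -361, 156]), (248, [450, -361, 155]), (252, [486, -212, -2]), (256, [466, -356, 145]), (260, [473, -360, 147])]
289 [(245, [444, -361, 146]), (248, [450, -361, 144]), (252, [462, -335, 115]), (256, [466, -354, 133]), (260, [474, -353, 129])]
293 [(245, [445, -354, 128]), (248, [450, -357, 129]), (252, [462, -333, 102]), (256, [466, -354, 122]), (260, [473, -356, 122])]
297 [(245, [444, -356, 120]), (248, [450, -353, 114]), (252, [477, -252, 2]), (256, [466, -353, 110]), (260, [474, -349, 103])]
301 [(245, [444, -353, 105]), (248, [449, -354, 105]), (252, [474, -265, 4]), (256, [465, -353, 99]), (260, [474, -348, 91])]
305 [(245, [444, -351, 92]), (248, [449, -353, 92]), (252, [460, -335, 69]), (256, [465, -354, 89]), (260, [489, -279, 1])]
309 [(245, [446, -330, 57]), (248, [448, -357, 85]), (252, [458, -345, 70]), (256, [466, -346, 68]), (260, [486, -290, 2])]
313 [(245, [446, -330, 45]), (248, [448, -354, 71]), (252, [456, -355, 69]), (256, [464, -355, 
[... 588 characters left out ...]
[ 445. -318.   30.] [ 466. -316.   36.]
36 133 [ 445. -318.   36.] [ 467. -316.   42.]
42 192 [ 445. -319.   42.] [ 467. -316.   48.]
48 298 [ 445. -321.   48.] [ 467. -316.   54.]
54 514 [ 445. -368.   54.] [ 467. -318.   60.]
60 909 [ 445. -366.   60.] [ 468. -322.   66.]
66 1330 [ 446. -359.   66.] [ 468. -329.   71.]
72 31 [ 452. -347.   76.] [ 462. -338.   78.]
78 212 [ 440. -354.   78.] [ 474. -331.   84.]
84 392 [ 438. -338.   84.] [ 475. -331.   90.]
90 523 [ 438. -354.   90.] [ 475. -331.   96.]
96 519 [ 438. -354.   96.] [ 475. -331.  102.]
102 632 [ 438. -354.  102.] [ 475. -331.  108.]
108 850 [ 438. -355.  108.] [ 475. -331.  114.]
114 644 [ 430. -353.  114.] [ 487. -328.  120.]
```

Emit:
step_arm(
  motion=[
    [[-40,0,0],[0,0,0],22],
    [[-40,0,0],[0,0,0],22],
    [[-40,0,0],[0,0,0],22],
    [[-40,0,0],[0,0,0],22],
    [[-40,0,0],[0,0,0],22],
  ],
)

```text
t: 4.2
position: [0.4565, -0.3426, 0.0898]
orientation: [-133.1, 89.9, 140.7]
contact_force: [-0.0, -0.4, -0.7]
gripper_width: 0.0221
```

```bash
cat > tip.py <<'E'
from h import *
s=read_state(); C=cam('wrist'); im,d=snapshot('wrist'); W=cloud(C,d); T=np.linalg.inv(T_tool())
Q=(W@T[:3,:3].T+T[:3,3])*1000
print('TCP',np.round(s['position'],4),'w',s['gripper_width'])
m=(abs(Q[...,1])<62)&(Q[...,2]>-25)&(Q[...,2]<25)&(Q[...,0]>-110)&(Q[...,0]<30)
for a in range(-70,30,4):
    k=m&(Q[...,0]>=a)&(Q[...,0]<a+4)
    if k.sum(): q=Q[k]; print(a,k.sum(),'y',np.round(np.percentile(q[:,1],[1,99])),'|y|min',round(abs(q[:,1]).min(),1),'z',np.round(np.percentile(q[:,2],[1,99])))
E
python3 tip.py
```

```text
TCP [ 0.4565 -0.3426  0.0898] w 0.022130636435580258
-70 670 y [-32.  32.] |y|min 12.2 z [-14.   7.]
-66 725 y [-23.  23.] |y|min 10.6 z [-12.  11.]
-62 397 y [-18.  17.] |y|min 10.7 z [-12.  11.]
-58 435 y [-25.  24.] |y|min 10.7 z [-12.  10.]
-54 432 y [-24.  24.] |y|min 10.7 z [-11.  10.]
-50 395 y [-24.  24.] |y|min 10.7 z [-11.   7.]
-46 371 y [-24.  24.] |y|min 10.6 z [-11.  10.]
-42 360 y [-24.  24.] |y|min 10.7 z [-11.  10.]
-38 305 y [-24.  24.] |y|min 10.7 z [-11.   6.]
-34 233 y [-23.  22.] |y|min 10.7 z [-11.  10.]
-30 96 y [-18.  17.] |y|min 10.7 z [-11.   3.]
-26 1 y [-11. -11.] |y|min 11.4 z [-6. -6.]
18 1580 y [-10.  62.] |y|min 0.0 z [-9. 13.]
22 1205 y [-10.  62.] |y|min 0.0 z [-15.  19.]
26 712 y [-10.  61.] |y|min 0.0 z [-20.  23.]
```

```bash
python3 -c "
import plant; print([n for n in dir(plant) if n[0]!='_']); print(getattr(plant,'grip_point_offset',None))
from h import *
plan([.457,-.3435,.024],3.9)"
```

```text
['MotionError', 'calibration', 'close_job', 'grip_point_offset', 'look_for', 'mark_of', 'outline_of', 'read_state', 'snapshot']
0.0187
shift [65.9, 0.4, 1.0] turn [-0.09, -0.07, 0.07] r 0.572
```

Emit:
step_arm(
  motion=[
    [[0,0,1],[0,0,0],44],
    [[0,0,1],[0,0,0],44],
    [[30,0,1],[0,0,0],44],
    [[67,0,1],[0,0,0],44],
    [[67,0,1],[0,0,0],44],
    [[67,0,1],[0,0,0],12],
    [[67,0,1],[0,0,0],12],
    [[67,0,1],[0,0,0],12],
    [[67,0,1],[0,0,0],12],
    [[67,0,1],[0,0,0],12],
  ],
  squeeze=40,
)

```text
t: 5.25
position: [0.458, -0.3445, 0.0253]
orientation: [48.8, 89.9, -37.4]
contact_force: [-0.7, 0.6, 5.9]
gripper_width: 0.0209
```

```bash
python3 -c "
from h import *
P=unbed(-16,0,0); P[2]=.165; plan(P,92.7)"
```

```text
shift [-139.8, 191.8, -233.0] turn [-88.89, 0.15, -0.01] r 0.641
```

Emit:
step_arm(
  motion=[
    [[-40,0,0],[0,0,0],12],
    [[-85,0,0],[0,0,0],12],
    [[-130,0,0],[0,0,0],12],
    [[-140,192,-233],[-88.9,0,0],12],
    [[-140,192,-233],[-88.9,0,0],12],
    [[-140,192,-233],[-88.9,0,0],12],
    [[-140,192,-233],[-88.9,0,0],12],
    [[-140,192,-233],[-88.9,0,0],12],
    [[-140,192,-233],[-88.9,0,0],12],
    [[-140,192,-233],[-88.9,0,0],12],
  ],
)

```text
t: 6.25
position: [0.6358, -0.0887, 0.1643]
orientation: [94.9, 89.7, 69.8]
contact_force: [-1.0, 1.1, -0.9]
gripper_width: 0.0211
```

```bash
python3 -c "
from h import *
P=unbed(-16,0,0); P[2]=.165; plan(P,92.7)
P[2]=.0385;plan(P,92.7)"
```

```text
shift [-0.7, -10.3, 2.4] turn [-27.74, 0.05, -0.33] r 0.641
shift [125.8, -11.1, 2.5] turn [-27.74, 0.05, -0.33] r 0.641
```

Emit:
step_arm(
  motion=[
    [[0,-10,2.5],[-27.7,0,-0.3],12],
    [[0,-10,2.5],[-27.7,0,-0.3],12],
    [[0,-10,2.5],[-27.7,0,-0.3],12],
    [[0,-10,2.5],[-27.7,0,-0.3],12],
    [[0,-10,2.5],[-27.7,0,-0.3],12],
    [[0,-10,2.5],[-27.7,0,-0.3],12],
  ],
)

```text
t: 6.85
position: [0.6311, -0.1089, 0.1639]
orientation: [-103.6, 89.7, -102.0]
contact_force: [-0.5, -0.2, -1.2]
gripper_width: 0.0207
```

```bash
cat > fr.py <<'E'
from h import *
def frame(show=None):
    "refit cheeks from wrist depth"
    s=read_state(); C=cam('wrist'); im,d=snapshot('wrist'); W=cloud(C,d)
    if show: save(show,im)
    x,y,h=W[...,0],W[...,1],W[...,2]
    for lo,hi in ((.57,.62),(.645,.70)):
        m=(h>.090)&(h<.106)&(x>lo)&(x<hi)&(y>-.16)&(y<.06)
        if m.sum()>60:
            p=W[m]; r=cv2.minAreaRect((p[:,:2]*1000).astype(np.float32)); l=cv2.fitLine(p[:,:2].astype(np.float32),cv2.DIST_HUBER,0,.001,.001).ravel()
            print('cheek',m.sum(),np.round(r[0],1),np.round(r[1],1),round(r[2],2),'z',np.round(np.percentile(p[:,2],[5,50,95]),4),'bed',bed([l[2],l[3],.098]),'dir',round(np.degrees(np.arctan2(l[1],l[0])),2))
    return W,im,d,C
if __name__=='__main__':
    W,im,d,C=frame('w3'); s=read_state(); print(np.round(s['position'],4),bed(s['position']))
    P=unbed(-16,0,0); P[2]=.0385;plan(P,92.7)
E
python3 fr.py
```

```text
cheek 2230 [593.9 -53.5] [164.1  15.4] 89.26 z [0.0918 0.0976 0.0988] bed [-64.1 -38.8  74. ] dir -87.18
cheek 1491 [669.6 -56.3] [  7.4 150.3] 3.18 z [0.0909 0.0973 0.0986] bed [-82.3  36.   74. ] dir -87.19
[ 0.6311 -0.1089  0.1639] [ -6.3  -3.  139.9]
shift [125.4, 10.4, 3.0] turn [-1.11, -0.07, 0.29] r 0.641
```

View pics/w3.png

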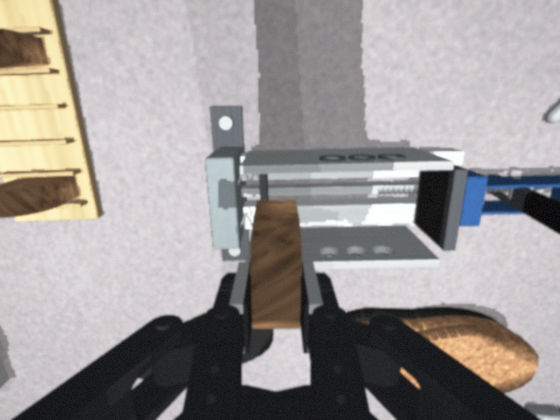

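```bash
python3 - <<'E'
from fr import *
W,im,d,C=frame()
for p in [(0,-30,36),(0,-20,36),(0,-41,74),(-73,-41,56),(-140,-20,62),(17,-41,74),(-133,-41,74)]: print(p,np.round(proj(C,unbed(*p))))
q=(W.reshape(-1,3)-BO)@np.array([BX,BY,[0,0,1]]).T*1000
for z0,z1 in ((26,31),(31,40),(40,50),(50,66)):
    m=(abs(q[:,1]+20)<10)&(q[:,2]>z0)&(q[:,2]<z1)&(q[:,0]>-170)&(q[:,0]<40)
    h,_=np.histogram(q[m,0],np.arange(-170,41,3)); print(z0,[(int(a),int(b)) for a,b in zip(np.arange(-170,40,3),h) if b])
plan(np.append(unbed(-16,0,0)[:2],.0385),92.7)
E
```

```text
cheek 2230 [592.9 -60.8] [  8.3 149.9] 3.05 z [0.0918 0.0976 0.0988] bed [-35.  -38.6  74. ] dir -86.9
cheek 1485 [669.5 -56.6] [  7.4 149.9] 2.9 z [0.091  0.0973 0.0987] bed [-76.4  35.9  74. ] dir -87.5
(0, -30, 36) [268. 170.   0.]
(0, -20, 36) [268. 181.   0.]
(0, -41, 74) [266. 165.   0.]
(-73, -41, 56) [364. 159.   0.]
(-140, -20, 62) [454. 186.   0.]
(17, -41, 74) [242. 165.   0.]
(-133, -41, 74) [457. 161.   0.]
26 [(-170, 3), (-140, 48), (-137, 2), (1, 3), (25, 20), (28, 1)]
31 [(-170, 17), (-167, 17), (-164, 12), (-140, 89), (-137, 12), (1, 55), (4, 76), (7, 14), (25, 11), (28, 89), (31, 85), (34, 85), (37, 83)]
40 [(-170, 50), (-167, 45), (-164, 52), (-161, 4), (-140, 133), (-137, 13)]
50 [(-149, 47), (-146, 104), (-143, 110), (-140, 307), (-137, 22)]
shift [125.4, 10.3, 2.9] turn [-1.09, -0.07, 0.29] r 0.641
```

Emit:
step_arm(
  motion=[
    [[0,10.3,3],[-1.1,0,0.3],12],
    [[0,10.3,3],[-1.1,0,0.3],12],
    [[45,10.3,3],[-1.1,0,0.3],12],
    [[80,10.3,3],[-1.1,0,0.3],12],
    [[105,10.3,3],[-1.1,0,0.3],12],
    [[115,10.3,3],[-1.1,0,0.3],12],
    [[122,10.3,3],[-1.1,0,0.3],12],
    [[125.5,10.3,3],[-1.1,0,0.3],12],
    [[125.5,10.3,3],[-1.1,0,0.3],12],
  ],
)

```text
t: 7.85
position: [0.6344, -0.0989, 0.0391]
orientation: [62.5, 90.0, 65.3]
contact_force: [-0.3, 0.2, -0.8]
gripper_width: 0.0207
```

Emit:
step_arm(
  motion=[
    [[1.5,0,0],[0,0,0],12],
    [[1.5,0,0],[0,0,0],12],
    [[1.5,0,0],[0,0,0],32],
    [[1.5,0,0],[0,0,0],32],
    [[1.5,0,0],[0,0,0],32],
    [[-20,0,0],[0,0,0],32],
    [[-60,0,0],[0,0,0],32],
    [[-100,0,0],[0,0,0],32],
    [[-120,0,0],[0,0,0],32],
    [[-120,0,0],[0,0,0],32],
  ],
)

```text
t: 8.85
position: [0.636, -0.0988, 0.1626]
orientation: [-9.5, 89.7, -6.8]
contact_force: [0.2, 0.3, -0.2]
gripper_width: 0.0323
```

```bash
cat > lf.py <<'E'
from fr import *
W,im,d,C=frame()
q=(W.reshape(-1,3)-BO)@np.array([BX,BY,[0,0,1]]).T*1000
m=((q[:,2]>44)&(q[:,2]<61)&(abs(q[:,1])<33)&(q[:,0]>-137)&(q[:,0]<20)).reshape(420,560)
k,l,st,c=cv2.connectedComponentsWithStats(m.astype(np.uint8))
Q=q.reshape(420,560,3)
for i in range(1,k):
    if st[i,4]>80: p=Q[l==i]; print('in frame',st[i,4],np.round(np.percentile(p,[2,50,98],axis=0),1).tolist())
E
python3 lf.py; python3 -c "
from h import *
plan([.5181,-.341,.15],3.9)"
```

```text
cheek 2219 [594.1 -54.3] [161.8  23. ] 86.25 z [0.0926 0.0976 0.0988] bed [-57.5 -38.5  74. ] dir -87.08
cheek 2243 [669.5 -56.8] [  7.4 149.9] 2.91 z [0.091  0.0973 0.0986] bed [-58.7  36.7  74. ] dir -87.39
in frame 1563 [[-26.6, -22.6, 44.9], [-16.4, -4.2, 55.2], [-5.6, 22.5, 58.5]]
shift [10.0, -236.1, -128.4] turn [88.87, 0.11, -0.07] r 0.62
```

Emit:
step_arm(
  motion=[
    [[10,-236,-128.5],[88.9,0,0],44],
    [[10,-236,-128.5],[88.9,0,0],44],
    [[10,-236,-128.5],[88.9,0,0],44],
    [[10,-236,-128.5],[88.9,0,0],44],
    [[10,-236,-128.5],[88.9,0,0],44],
    [[10,-236,-128.5],[88.9,0,0],44],
    [[10,-236,-128.5],[88.9,0,0],44],
    [[10,-236,-128.5],[88.9,0,0],44],
    [[10,-236,-128.5],[88.9,0,0],44],
    [[10,-236,-128.5],[88.9,0,0],44],
  ],
)

```text
t: 9.9
position: [0.5159, -0.3408, 0.1465]
orientation: [-121.3, 89.8, 155.2]
contact_force: [-0.5, -0.2, 1.1]
gripper_width: 0.044
```

Emit:
step_arm(
  motion=[
    [[0,0,0],[0,0,0],44],
    [[0,0,0],[0,0,0],44],
    [[0,0,0],[0,0,0],44],
  ],
)

```text
t: 10.2
position: [0.5167, -0.3409, 0.1477]
orientation: [-116.4, 89.9, 160.6]
contact_force: [0.1, -0.3, 0.8]
gripper_width: 0.0444
```

```bash
python3 -c "
from h import *
plan([.5181,-.341,.0115],3.9)"
```

```text
shift [136.2, 1.7, 0.4] turn [3.14, -0.05, 0.11] r 0.62
```

Emit:
step_arm(
  motion=[
    [[0,1.5,0.5],[3.1,0,0],44],
    [[45,1.5,0.5],[3.1,0,0],44],
    [[90,1.5,0.5],[3.1,0,0],44],
    [[125,1.5,0.5],[3.1,0,0],44],
    [[136,1.5,0.5],[3.1,0,0],44],
    [[136,1.5,0.5],[3.1,0,0],12],
    [[136,1.5,0.5],[3.1,0,0],12],
    [[136,1.5,0.5],[3.1,0,0],12],
    [[136,1.5,0.5],[3.1,0,0],12],
    [[136,1.5,0.5],[3.1,0,0],12],
  ],
)

```text
t: 11.2
position: [0.5189, -0.3417, 0.0136]
orientation: [15.8, 89.9, -70.4]
contact_force: [-0.4, 0.5, -1.2]
gripper_width: 0.0212
```

```bash
python3 -c "
from h import *
P=unbed(-58,0,0); P[2]=.165; plan(P,92.7)"
```

```text
shift [-151.6, 131.1, -276.5] turn [-88.96, 0.06, 0.03] r 0.634
```

Emit:
step_arm(
  motion=[
    [[-50,0,0],[0,0,0],12],
    [[-95,0,0],[0,0,0],12],
    [[-152,131,-276.5],[-89,0,0],12],
    [[-152,131,-276.5],[-89,0,0],12],
    [[-152,131,-276.5],[-89,0,0],12],
    [[-152,131,-276.5],[-89,0,0],12],
    [[-152,131,-276.5],[-89,0,0],12],
    [[-152,131,-276.5],[-89,0,0],12],
    [[-152,131,-276.5],[-89,0,0],12],
    [[-152,131,-276.5],[-89,0,0],12],
  ],
)

```text
t: 12.2
position: [0.6322, -0.0521, 0.1656]
orientation: [81.1, 89.9, 64.3]
contact_force: [-0.1, -0.8, -0.8]
gripper_width: 0.0213
```

Emit:
step_arm(
  motion=[
    [[0,0,0],[-20.3,0,0],12],
    [[0,0,0],[-20.3,0,0],12],
    [[0,0,0],[-20.3,0,0],12],
    [[0,0,0],[-20.3,0,0],12],
    [[0,0,0],[-20.3,0,0],12],
    [[0,0,0],[-20.3,0,0],12],
  ],
)

```text
t: 12.8
position: [0.6313, -0.057, 0.1645]
orientation: [178.3, 89.9, -179.0]
contact_force: [-0.2, 0.4, -0.2]
gripper_width: 0.0212
```

```bash
python3 -c "
from h import *
P=unbed(-58,0,0); P[2]=.0265; plan(P,92.7)"
```

```text
shift [138.0, -0.2, 0.5] turn [-0.01, -0.06, -0.0] r 0.634
```

Emit:
step_arm(
  motion=[
    [[45,0,0.5],[0,0,0],12],
    [[85,0,0.5],[0,0,0],12],
    [[115,0,0.5],[0,0,0],12],
    [[127,0,0.5],[0,0,0],12],
    [[135,0,0.5],[0,0,0],12],
    [[138.5,0,0.5],[0,0,0],12],
    [[138.5,0,0.5],[0,0,0],12],
    [[138.5,0,0.5],[0,0,0],12],
  ],
)

```text
t: 13.6
position: [0.6326, -0.0568, 0.0273]
orientation: [-3.0, 89.9, -0.2]
contact_force: [-0.2, -0.5, -0.7]
gripper_width: 0.0212
```

Emit:
step_arm(
  motion=[
    [[1.5,0,0],[0,0,0],12],
    [[1.5,0,0],[0,0,0],12],
    [[1.5,0,0],[0,0,0],28],
    [[1.5,0,0],[0,0,0],28],
    [[1.5,0,0],[0,0,0],28],
    [[-20,0,0],[0,0,0],28],
    [[-60,0,0],[0,0,0],28],
    [[-100,0,0],[0,0,0],28],
    [[-135,0,0],[0,0,0],28],
    [[-135,0,0],[0,0,0],28],
  ],
)

```text
t: 14.6
position: [0.6346, -0.0563, 0.1668]
orientation: [-4.1, 89.6, -1.3]
contact_force: [0.9, 0.4, 0.8]
gripper_width: 0.0278
```

```bash
python3 lf.py; python3 -c "
from h import *
plan([.6375,-.3325,.15],3.9)"
```

```text
cheek 2192 [593.1 -60.8] [  7.6 150.3] 2.86 z [0.093  0.0976 0.0988] bed [-59.4 -38.5  74. ] dir -87.13
cheek 2101 [669.4 -57. ] [  7.1 149.9] 2.81 z [0.0911 0.0973 0.0986] bed [-50.1  36.1  74. ] dir -86.9
in frame 1615 [[-27.2, -22.5, 44.9], [-16.7, -3.6, 54.8], [-5.7, 22.5, 58.4]]
in frame 1536 [[-68.5, -22.7, 44.8], [-58.3, -4.3, 55.2], [-47.3, 22.4, 58.4]]
shift [13.8, -275.8, -9.3] turn [88.88, 0.19, -0.15] r 0.719
```

Emit:
step_arm(
  motion=[
    [[14,-276,-9.5],[88.9,0,0],44],
    [[14,-276,-9.5],[88.9,0,0],44],
    [[14,-276,-9.5],[88.9,0,0],44],
    [[14,-276,-9.5],[88.9,0,0],44],
    [[14,-276,-9.5],[88.9,0,0],44],
    [[14,-276,-9.5],[88.9,0,0],44],
    [[14,-276,-9.5],[88.9,0,0],44],
    [[14,-276,-9.5],[88.9,0,0],44],
    [[14,-276,-9.5],[88.9,0,0],44],
    [[14,-276,-9.5],[88.9,0,0],44],
  ],
)

```text
t: 15.65
position: [0.6347, -0.3329, 0.1445]
orientation: [-116.0, 89.7, 160.5]
contact_force: [0.6, 0.1, 0.3]
gripper_width: 0.0442
```

Emit:
step_arm(
  motion=[
    [[0,0,0],[3,0,0],44],
    [[0,0,0],[3,0,0],44],
    [[0,0,0],[3,0,0],44],
    [[0,0,0],[3,0,0],44],
    [[0,0,0],[3,0,0],44],
  ],
)

```text
t: 16.15
position: [0.6355, -0.333, 0.1464]
orientation: [-111.1, 89.9, 162.8]
contact_force: [0.1, -0.4, -0.4]
gripper_width: 0.0441
```

```bash
python3 -c "
from h import *
plan([.6377,-.333,.0115],3.9)"
```

```text
shift [134.9, 2.4, 0.2] turn [-0.01, -0.04, 0.09] r 0.719
```

Emit:
step_arm(
  motion=[
    [[0,2.4,0],[0,0,0],44],
    [[45,2.4,0],[0,0,0],44],
    [[90,2.4,0],[0,0,0],44],
    [[125,2.4,0],[0,0,0],44],
    [[135,2.4,0],[0,0,0],44],
    [[135,2.4,0],[0,0,0],12],
    [[135,2.4,0],[0,0,0],12],
    [[135,2.4,0],[0,0,0],12],
    [[135,2.4,0],[0,0,0],12],
    [[135,2.4,0],[0,0,0],12],
  ],
)

```text
t: 17.15
position: [0.6385, -0.3332, 0.0131]
orientation: [29.0, 89.9, -57.1]
contact_force: [-0.5, -0.9, -0.5]
gripper_width: 0.021
```

```bash
python3 -c "
from h import *
P=unbed(-100,0,0); P[2]=.165; plan(P,92.7)"
```

```text
shift [-152.1, 12.5, -317.7] turn [-88.86, 0.05, 0.02] r 0.63
```

Emit:
step_arm(
  motion=[
    [[-50,0,0],[0,0,0],12],
    [[-100,0,0],[0,0,0],12],
    [[-152,12.5,-318],[-89,0,0],12],
    [[-152,12.5,-318],[-89,0,0],12],
    [[-152,12.5,-318],[-89,0,0],12],
    [[-152,12.5,-318],[-89,0,0],12],
    [[-152,12.5,-318],[-89,0,0],12],
    [[-152,12.5,-318],[-89,0,0],12],
    [[-152,12.5,-318],[-89,0,0],12],
    [[-152,12.5,-318],[-89,0,0],12],
  ],
)

```text
t: 18.15
position: [0.6293, -0.008, 0.166]
orientation: [72.5, 89.8, 55.9]
contact_force: [0.6, -0.2, -0.4]
gripper_width: 0.0216
```

Emit:
step_arm(
  motion=[
    [[0,0,0],[-20.3,0,0],12],
    [[0,0,0],[-20.3,0,0],12],
    [[0,0,0],[-20.3,0,0],12],
    [[0,0,0],[-20.3,0,0],12],
    [[0,0,0],[-20.3,0,0],12],
    [[0,0,0],[-20.3,0,0],12],
  ],
)

```text
t: 18.75
position: [0.6292, -0.0148, 0.164]
orientation: [175.7, 89.9, 178.5]
contact_force: [1.2, -0.8, -1.4]
gripper_width: 0.0216
```

```bash
python3 -c "
from h import *
P=unbed(-100,0,0); P[2]=.026; plan(P,92.7)"
```

```text
shift [138.0, -0.5, 0.6] turn [0.11, -0.06, -0.0] r 0.63
```

Emit:
step_arm(
  motion=[
    [[45,0,0.5],[0,0,0],12],
    [[85,0,0.5],[0,0,0],12],
    [[115,0,0.5],[0,0,0],12],
    [[130,0,0.5],[0,0,0],12],
    [[138,0,0.5],[0,0,0],12],
    [[140,0,0.5],[0,0,0],12],
    [[140,0,0.5],[0,0,0],12],
    [[140,0,0.5],[0,0,0],28],
    [[140,0,0.5],[0,0,0],28],
    [[140,0,0.5],[0,0,0],28],
  ],
)

```text
t: 19.75
position: [0.6299, -0.0148, 0.0243]
orientation: [166.4, 90.0, 169.3]
contact_force: [0.3, -0.8, 0.5]
gripper_width: 0.028
```

Emit:
step_arm(
  motion=[
    [[-10,0,0],[0,0,0],28],
    [[-40,0,0],[0,0,0],28],
    [[-80,0,0],[0,0,0],28],
    [[-120,0,0],[0,0,0],28],
    [[-140,0,0],[0,0,0],28],
    [[-140,0,0],[0,0,0],85],
    [[-140,0,0],[0,0,0],85],
    [[-140,0,0],[0,0,0],85],
  ],
)

```text
t: 20.55
position: [0.629, -0.015, 0.1628]
orientation: [176.5, 89.8, 179.4]
contact_force: [-0.4, -0.0, 0.3]
gripper_width: 0.0704
```

```bash
python3 lf.py; python3 tip.py; python3 - <<'E'
from h import *
plan([.622,.11,.20],92.7)
E
```

```text
cheek 2344 [593.  -61.3] [  8.3 149.9] 2.94 z [0.0911 0.0975 0.0987] bed [-56.3 -38.4  74. ] dir -87.04
cheek 2276 [669.9 -57.2] [  8.  150.5] 3.09 z [0.0911 0.0973 0.0986] bed [-45.3  36.5  74. ] dir -87.06
in frame 1738 [[-27.3, -22.5, 44.8], [-17.6, -3.5, 54.5], [-5.8, 21.9, 58.3]]
in frame 1616 [[-69.1, -22.7, 45.1], [-58.7, -4.1, 54.9], [-47.7, 21.3, 58.5]]
in frame 1567 [[-111.4, -22.3, 45.1], [-100.7, -4.3, 55.2], [-89.9, 22.3, 58.5]]
TCP [ 0.629  -0.0149  0.1625] w 0.07738150399481487
-70 711 y [-51.  51.] |y|min 38.0 z [-12.   9.]
-66 798 y [-52.  52.] |y|min 38.1 z [-12.  11.]
-62 741 y [-52.  51.] |y|min 38.0 z [-12.  10.]
-58 663 y [-52.  52.] |y|min 38.1 z [-12.  10.]
-54 602 y [-52.  51.] |y|min 38.0 z [-12.  10.]
-50 561 y [-52.  52.] |y|min 38.1 z [-12.  10.]
-46 501 y [-51.  51.] |y|min 38.1 z [-12.  11.]
-42 336 y [-45.  45.] |y|min 38.2 z [-11.  10.]
-38 139 y [-39.  39.] |y|min 38.2 z [-10.   9.]
shift [-37.4, 125.1, -0.8] turn [0.2, -0.2, -0.02] r 0.632
```

```bash
python3 - <<'E'
from h import *
P=unbed(-236,0,0);P[2]=.15;plan(P,92.75)
E
```

```text
shift [12.6, 135.7, 1.2] turn [0.15, -0.2, -0.02] r 0.635
```

Emit:
step_arm(
  motion=[
    [[12.5,136,1],[0,0,0],82],
    [[12.5,136,1],[0,0,0],82],
    [[12.5,136,1],[0,0,0],82],
    [[12.5,136,1],[0,0,0],82],
    [[12.5,136,1],[0,0,0],82],
    [[12.5,136,1],[0,0,0],82],
  ],
)

```text
t: 21.25
position: [0.624, 0.1195, 0.1506]
orientation: [-162.7, 89.9, -159.9]
contact_force: [0.5, -0.5, -0.5]
gripper_width: 0.0819
```

```bash
cat > cl.py <<'E'
from h import *
s=read_state(); C=cam('wrist'); im,d=snapshot('wrist'); save('clamp',im); W=cloud(C,d)
q=(W-BO)@np.array([BX,BY,[0,0,1]]).T*1000; q[...,2]+=24
print('TCP bed',bed(s['position']),'z',round(s['position'][2],4),'w',round(s['gripper_width'],4))
for a,b in ((104,122),(122,130),(85,100)):
    m=(q[...,2]>a)&(q[...,2]<b)&(abs(q[...,1])<14)&(q[...,0]<-110)&(q[...,0]>-310)
    h,_=np.histogram(q[m][:,0],np.arange(-310,-109,4)); print(a,[(int(x),int(n)) for x,n in zip(np.arange(-310,-110,4),h) if n>3], np.round(np.percentile(q[m][:,1],[2,98])) if m.any() else '')
E
python3 cl.py; python3 -c "
from h import *
P=unbed(-236,0,0);P[2]=.074;plan(P,92.75)"
```

```text
TCP bed [-234.8    0.7  126.6] z 0.1506 w 0.0819
104 [(-270, 5), (-266, 44), (-262, 58), (-258, 56), (-254, 60), (-250, 115), (-214, 193), (-210, 59), (-206, 41), (-202, 8)] [-11.   6.]
122 [(-270, 9), (-266, 170), (-262, 181), (-258, 191), (-254, 185), (-250, 57), (-214, 61), (-210, 178), (-206, 163), (-202, 37)] [-10.   8.]
85 [(-286, 25), (-282, 58), (-278, 109), (-266, 29), (-262, 34), (-258, 34), (-254, 39), (-250, 53), (-218, 112), (-214, 42), (-210, 30), (-150, 146), (-146, 198), (-142, 180)] [-13.  13.]
shift [76.8, 1.6, -0.7] turn [-0.0, -0.11, 0.04] r 0.635
```

View pics/clamp.png

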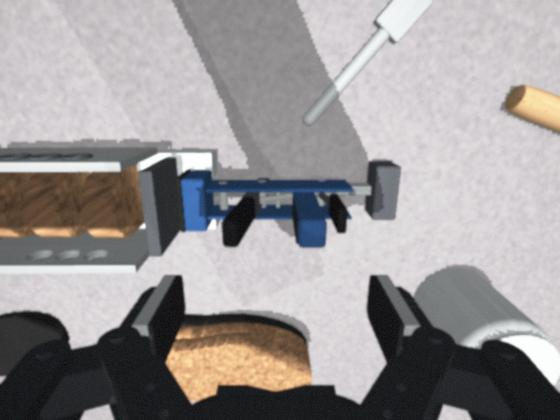

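Emit:
step_arm(
  motion=[
    [[40,0,-2],[0,0,0],82],
    [[70,0,-2],[0,0,0],82],
    [[76,0,-2],[0,0,0],82],
    [[76,0,-2],[0,0,0],82],
    [[76,0,-2],[0,0,0],82],
  ],
)

```text
t: 21.8
position: [0.6228, 0.1209, 0.0771]
orientation: [41.0, 89.9, 43.8]
contact_force: [0.1, -0.5, 0.2]
gripper_width: 0.0817
```

Emit:
step_arm(
  motion=[
    [[0,-6,0],[0,0,0],82],
    [[0,-12,0],[0,0,0],82],
    [[0,-18,0],[0,0,0],82],
    [[0,-24,0],[0,0,0],82],
    [[0,-30,0],[0,0,0],82],
    [[0,-36,0],[0,0,0],82],
    [[0,-42,0],[0,0,0],82],
    [[0,-48,0],[0,0,0],82],
  ],
)

```text
t: 22.6
position: [0.6245, 0.0807, 0.077]
orientation: [75.9, 89.4, 79.2]
contact_force: [2.5, 16.2, -2.2]
gripper_width: 0.0821
```

Emit:
step_arm(
  motion=[
    [[0,-5,0],[0,0,0],82],
    [[0,-10,0],[0,0,0],82],
    [[0,-15,0],[0,0,0],82],
    [[0,-20,0],[0,0,0],82],
    [[0,-25,0],[0,0,0],82],
    [[0,-30,0],[0,0,0],82],
    [[0,-33,0],[0,0,0],82],
    [[0,-33,0],[0,0,0],82],
  ],
)

```text
t: 23.4
position: [0.6262, 0.046, 0.0771]
orientation: [76.5, 89.6, 79.7]
contact_force: [-0.2, 13.4, 1.1]
gripper_width: 0.0822
```

```bash
python3 - <<'E'
from h import *
s=read_state(); print(bed(s['position']),s['contact_force'])
for n in ('top','side'):
    im,d=snapshot(n); C=cam(n); W=cloud(C,d); q=((W-BO)@np.array([BX,BY,[0,0,1]]).T)*1000
    m=(q[...,2]>44)&(q[...,2]<64)&(abs(q[...,1])<30)&(q[...,0]>-150)&(q[...,0]<20)
    h,_=np.histogram(q[m][:,0],np.arange(-150,21,4)); print(n,[(int(a),int(b)) for a,b in zip(np.arange(-150,20,4),h)])
    save(n+'2',im)
a=cv2.imread('pics/side2.png')[130:310,180:400]; cv2.imwrite('pics/side2c.png',cv2.resize(a,(733,600)))
E
```

```text
[-161.3   -0.6   53.1] [-0.19168459 13.39249843  1.105937  ]
top [(-150, 0), (-146, 0), (-142, 0), (-138, 0), (-134, 0), (-130, 0), (-126, 0), (-122, 0), (-118, 0), (-114, 0), (-110, 0), (-106, 0), (-102, 0), (-98, 0), (-94, 0), (-90, 0), (-86, 0), (-82, 0), (-78, 0), (-74, 0), (-70, 0), (-66, 0), (-62, 4), (-58, 7), (-54, 16), (-50, 21), (-46, 27), (-42, 11), (-38, 0), (-34, 0), (-30, 23), (-26, 27), (-22, 26), (-18, 29), (-14, 26), (-10, 19), (-6, 0), (-2, 0), (2, 0), (6, 0), (10, 0), (14, 0)]
side [(-150, 6), (-146, 24), (-142, 10), (-138, 0), (-134, 0), (-130, 0), (-126, 0), (-122, 0), (-118, 0), (-114, 0), (-110, 0), (-106, 0), (-102, 0), (-98, 1), (-94, 3), (-90, 6), (-86, 58), (-82, 33), (-78, 17), (-74, 15), (-70, 19), (-66, 18), (-62, 17), (-58, 15), (-54, 16), (-50, 22), (-46, 14), (-42, 45), (-38, 16), (-34, 0), (-30, 12), (-26, 18), (-22, 18), (-18, 18), (-14, 19), (-10, 48), (-6, 44), (-2, 0), (2, 0), (6, 0), (10, 0), (14, 0)]
```

View pics/side2c.png

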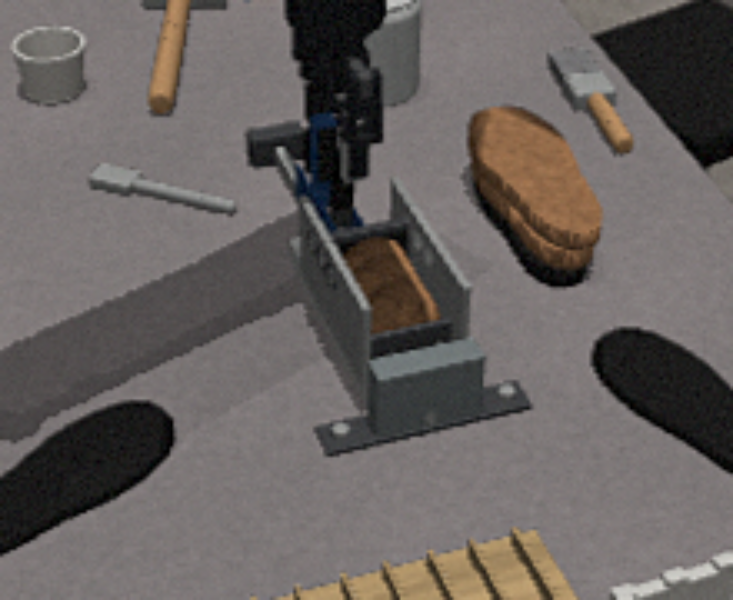

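Emit:
step_arm(
  motion=[
    [[0,-5,0],[0,0,0],82],
    [[0,-10,0],[0,0,0],82],
    [[0,-15,0],[0,0,0],82],
    [[0,-15,0],[0,0,0],82],
    [[0,-15,0],[0,0,0],82],
  ],
)

```text
t: 24.0
position: [0.627, 0.0305, 0.0771]
orientation: [76.7, 89.6, 79.8]
contact_force: [-0.9, 12.6, 2.5]
gripper_width: 0.0817
```

```bash
python3 - <<'E'
from h import *
s=read_state(); print(bed(s['position']),s['contact_force'])
E
```

```text
[-145.8   -0.5   53.1] [-0.86619099 12.55209417  2.49702274]
```

Emit:
step_arm(
  motion=[
    [[0,9,0],[0,0,0],74],
    [[0,13.5,0],[0,0,0],67],
    [[0,17,0],[0,0,0],60],
    [[0,21,0],[0,0,0],52],
    [[0,25,0],[0,0,0],44],
    [[0,29,0],[0,0,0],36],
    [[0,31,0],[0,0,0],30],
    [[0,31,0],[0,0,0],28],
    [[0,31,0],[0,0,0],28],
    [[0,31,0],[0,0,0],28],
  ],
  squeeze=30,
)

```text
t: 25.0
position: [0.6269, 0.0472, 0.078]
orientation: [-83.0, 89.4, -80.5]
contact_force: [-7.1, -18.1, 21.0]
gripper_width: 0.0313
```

```bash
cat > st.py <<'E'
from h import *
s=read_state(); print('bed',bed(s['position']),np.round(s['contact_force'],1),round(s['gripper_width'],4))
import sys
im,d=snapshot('side'); C=cam('side'); W=cloud(C,d); q=((W-BO)@np.array([BX,BY,[0,0,1]]).T)*1000
m=(q[...,2]>26)&(q[...,2]<38)&(abs(q[...,1])<28)&(q[...,0]>-3)&(q[...,0]<24)
print('endplate top band x',np.round(np.percentile(q[m][:,0],[5,25,50,75,95]),1) if m.any() else None,m.sum())
m=(q[...,2]>58)&(q[...,2]<66)&(abs(q[...,1])<28)&(q[...,0]>-150)&(q[...,0]<0)
print('platen x',np.round(np.percentile(q[m][:,0],[5,25,50,75,95]),1) if m.any() else None,m.sum())
m=(q[...,2]>40)&(q[...,2]<55)&(abs(q[...,1])<20)&(q[...,0]>-60)&(q[...,0]<20)
print('front lift face',np.round(np.percentile(q[m][:,0],[90,97]),1))
E
python3 st.py
```

```text
bed [-162.5    0.2   54. ] [ -7.1 -18.1  21. ] 0.0313
endplate top band x [ 4.   9.4 11.6 13.7 15.5] 112
platen x [-143.6  -62.4  -57.   -29.8   -7.9] 191
front lift face [7.6 9.1]
```

Emit:
step_arm(
  motion=[
    [[0,-6,0],[0,0,0],40],
    [[0,-12,0],[0,0,0],54],
    [[0,-20,0],[0,0,0],68],
    [[0,-29,0],[0,0,0],82],
    [[0,-29,0],[0,0,0],82],
    [[0,-29,0],[0,0,0],82],
    [[0,-29,0],[0,0,0],82],
    [[0,-29,0],[0,0,0],82],
  ],
)

```text
t: 25.85
position: [0.6264, 0.0281, 0.0754]
orientation: [145.7, 89.9, 148.7]
contact_force: [0.3, 0.0, -0.4]
gripper_width: 0.0816
```

```bash
python3 st.py
```

```text
bed [-143.4   -1.3   51.4] [ 0.3  0.  -0.4] 0.0816
endplate top band x [ 3.6  7.6  9.4 10.7 12. ] 108
platen x [-121.5  -64.9  -58.8  -33.1   -7.7] 189
front lift face [5.6 6.6]
```

Emit:
step_arm(
  motion=[
    [[-2,2,0],[0,0,0],67],
    [[-2,5,0],[0,0,0],60],
    [[-2,9,0],[0,0,0],52],
    [[-2,13,0],[0,0,0],44],
    [[-2,16.5,0],[0,0,0],36],
    [[-2,18,0],[0,0,0],30],
    [[-2,18,0],[0,0,0],28],
    [[-2,18,0],[0,0,0],28],
    [[-2,18,0],[0,0,0],28],
    [[-2,18,0],[0,0,0],28],
  ],
)

```text
t: 26.9
position: [0.6274, 0.0423, 0.0812]
orientation: [-54.5, 89.7, -51.8]
contact_force: [-7.3, -9.2, 23.2]
gripper_width: 0.0307
```

```bash
python3 st.py
```

```text
bed [-157.6    0.4   57.2] [-7.3 -9.2 23.2] 0.0307
endplate top band x [ 7.2 13.5 16.4 18.2 19.4] 107
platen x [-139.7  -59.2  -53.1  -30.4   -6. ] 188
front lift face [12.8 14. ]
```

Emit:
step_arm(
  motion=[
    [[0,-6,0],[0,0,0],40],
    [[2,-12,0],[0,0,0],54],
    [[2,-16,0],[0,0,0],68],
    [[2,-20,0],[0,0,0],82],
    [[2,-20,0],[0,0,0],82],
    [[2,-20,0],[0,0,0],82],
    [[2,-20,0],[0,0,0],82],
    [[2,-20,0],[0,0,0],82],
  ],
)

```text
t: 27.75
position: [0.6265, 0.0257, 0.0753]
orientation: [157.4, 89.9, 160.3]
contact_force: [0.1, 0.0, 0.0]
gripper_width: 0.0822
```

```bash
python3 st.py
```

```text
bed [-141.    -1.3   51.3] [0.1 0.  0. ] 0.0822
endplate top band x [ 6.2 11.8 14.3 15.5 17.1] 109
platen x [-117.   -59.3  -54.7  -30.7   -7.2] 183
front lift face [10.6 11.9]
```

Emit:
step_arm(
  motion=[
    [[-45,0,0],[0,0,0],82],
    [[-90,0,0],[0,0,0],82],
    [[-110,40,-60],[0,0,0],82],
    [[-110,80,-100],[0,0,0],60],
    [[-110,80,-100],[0,0,0],60],
    [[-110,80,-100],[0,0,0],60],
    [[-110,80,-100],[0,0,0],60],
  ],
)

```text
t: 28.5
position: [0.5227, 0.1003, 0.186]
orientation: [-89.7, 89.9, -86.8]
contact_force: [0.8, 0.2, -0.3]
gripper_width: 0.0599
```

```bash
cat > pin.py <<'E'
from h import *
def pinfit(show=None):
    s=read_state(); C=cam('wrist'); im,d=snapshot('wrist'); W=cloud(C,d)
    if show: save(show,im)
    o=outline_of('pin_grip','wrist')
    for r in o[:2]: print('p',round(r['p'],2),np.round(r['location']),r['pixels'].sum())
    m=o[0]['pixels']; p=W[m]; p=p[np.isfinite(p).all(1)&(p[:,2]>.002)]*1000
    l=cv2.fitLine(p[:,:2].astype(np.float32),cv2.DIST_HUBER,0,.01,.01).ravel(); u=np.array(l[:2])
    if u[0]<0: u=-u
    v=np.array([-u[1],u[0]]); a=p[:,:2]@u; b=p[:,:2]@v
    e=np.percentile(a,[.3,99.7]); print('axis deg',np.degrees(np.arctan2(u[1],u[0])),'extent',e,np.diff(e),'z',np.round(np.percentile(p[:,2],[5,50,95]),1))
    g=a<e[0]+38; print('grip width',np.percentile(b[g],[1,99]))
    bc=np.median(b[a>e[0]+50]); bg=np.mean(np.percentile(b[g],[1,99])); print('shank b',bc,'grip b',bg)
    gc=u*(e[0]+20)+v*bg; print('grip centre',np.round(gc,1),'tip',np.round(u*e[1]+v*bc,1))
    print(np.round(s['position'],4))
    for q in ('pin_grip','pin_tip'): print(q,[(round(r['p'],2),np.round(onplane(C,r['location'],.006)*1000,1)) for r in mark_of(q,'wrist')[:2]])
    return gc
if __name__=='__main__':
    import sys; pinfit(sys.argv[1])
E
python3 pin.py pin1
```

```text
p 0.88 [373. 150.] 2260
axis deg -38.01868 extent [218.52637174 353.65981589] [135.13344415] z [ 6.7 11.3 12.8]
grip width [445.86261351 471.01753226]
shank b 457.0746287166412 grip b 458.4400728854664
grip centre [470.3 214.3] tip [560.1 142.3]
[0.5227 0.1003 0.186 ]
pin_grip [(0.67, array([468.9, 216.4,   6. ])), (0.57, array([630.8, -56.5,   6. ]))]
pin_tip [(0.61, array([560.3, 141.5,   6. ]))]
```

View pics/pin1.png

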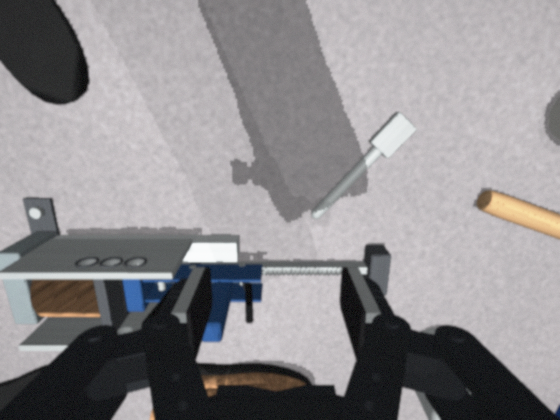

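```bash
python3 - <<'E'
from h import *
plan([.4697,.2150,.09],51.6); plan([.4697,.2150,-.0255],51.6)
E
```

```text
shift [95.2, 118.4, -47.8] turn [41.19, -0.11, 0.0] r 0.517
shift [210.7, 118.3, -47.6] turn [41.19, -0.11, 0.0] r 0.517
```

Emit:
step_arm(
  motion=[
    [[20,118,-48],[41.2,0,0],46],
    [[50,118,-48],[41.2,0,0],46],
    [[95,118,-48],[41.2,0,0],46],
    [[95,118,-48],[41.2,0,0],46],
    [[95,118,-48],[41.2,0,0],46],
    [[95,118,-48],[41.2,0,0],46],
    [[95,118,-48],[41.2,0,0],46],
    [[95,118,-48],[41.2,0,0],46],
  ],
)

```text
t: 29.5
position: [0.4698, 0.2151, 0.091]
orientation: [154.9, 90.0, 116.7]
contact_force: [-0.1, -1.1, -0.0]
gripper_width: 0.0462
```

```bash
python3 pin.py pin2; python3 -c "
from h import *
plan([.4697,.2150,-.0255],51.6)"
```

```text
p 0.62 [278. 226.] 3224
axis deg -38.10631 extent [216.89274631 351.11269778] [134.21995147] z [ 8.  11.3 12.6]
grip width [446.81728099 471.95084188]
shank b 459.37678352764834 grip b 459.38406143498156
grip centre [469.9 215.3] tip [559.8 144.8]
[0.4698 0.2151 0.091 ]
pin_grip [(0.71, array([468.9, 217. ,   6. ]))]
pin_tip []
shift [116.4, 0.1, 0.6] turn [0.11, -0.04, 0.0] r 0.517
```

Emit:
step_arm(
  motion=[
    [[50,0,0],[-0.3,0,0],46],
    [[90,0,0],[-0.3,0,0],46],
    [[106,0,0],[-0.3,0,0],46],
    [[112,0,0],[-0.3,0,0],46],
    [[116,0,0],[-0.3,0,0],46],
    [[116,0,0],[-0.3,0,0],46],
  ],
)

```text
t: 30.3
position: [0.4696, 0.2161, -0.0243]
orientation: [100.2, 89.9, 62.2]
contact_force: [-0.1, 0.6, 1.4]
gripper_width: 0.0459
```

Emit:
step_arm(
  motion=[
    [[1,0,0],[0,0,0],40],
    [[1,0,0],[0,0,0],32],
    [[1,0,0],[0,0,0],24],
    [[1,0,0],[0,0,0],16],
    [[1,0,0],[0,0,0],16],
    [[1,0,0],[0,0,0],16],
    [[1,0,0],[0,0,0],16],
    [[1,0,0],[0,0,0],16],
  ],
  squeeze=80,
)

```text
t: 31.1
position: [0.4694, 0.2158, -0.0252]
orientation: [73.2, 90.0, 35.2]
contact_force: [-2.3, -1.2, 7.8]
gripper_width: 0.0238
```

```bash
python3 - <<'E'
from h import *
P=unbed(-73,-185,0);P[2]=.075;plan(P,92.8)
E
```

```text
shift [-100.3, -224.4, 145.9] turn [-40.81, 0.02, -0.03] r 0.449
```

Emit:
step_arm(
  motion=[
    [[-40,0,0],[0,0,0],16],
    [[-90,0,0],[0,0,0],16],
    [[-100,-80,50],[-15,0,0],16],
    [[-100,-120,80],[-24,0,0],16],
    [[-100,-160,105],[-33,0,0],16],
    [[-100,-200,130],[-40.8,0,0],16],
    [[-100,-224,146],[-40.8,0,0],16],
    [[-100,-224,146],[-40.8,0,0],16],
    [[-100,-224,146],[-40.8,0,0],16],
  ],
)

```text
t: 32.0
position: [0.4448, -0.0574, 0.0735]
orientation: [-132.7, 89.8, -130.1]
contact_force: [0.3, 0.7, -0.9]
gripper_width: 0.0237
```

```bash
cat > ins.py <<'E'
from h import *
import sys
s=read_state(); C=cam('wrist'); im,d=snapshot('wrist'); save(sys.argv[1],im); W=cloud(C,d)
q=((W-BO)@np.array([BX,BY,[0,0,1]]).T)*1000
t=s['position']; b=bed(t); print('TCP bed',b,'w',round(s['gripper_width'],4),'F',np.round(s['contact_force'],1))
# shank points: ahead of grip, near the TCP line
m=(abs(q[...,0]-b[0])<14)&(q[...,1]>b[1]+24)&(q[...,1]<b[1]+135)&(abs(q[...,2]-(b[2]+34))<18)&(q[...,1]<-43)
p=q[m]; print('shank pts',len(p))
for a in range(24,130,12):
    k=(p[:,1]>b[1]+a)&(p[:,1]<b[1]+a+12)
    if k.sum()>5: r=p[k]; print(a,k.sum(),'x',np.round(np.percentile(r[:,0],[3,50,97]),1),'ztop',np.round(np.percentile(r[:,2],[90,98]),1))
print('tip y',np.percentile(p[:,1],99.5))
# eyes: outer cheek face
for e in ('eye3','pin_tip','pin_grip'):
    print(e,[(round(r['p'],2),np.round(r['location'],1).tolist()) for r in mark_of(e,'wrist')[:4]])
for x in (-51,-73,-95): print(x,np.round(proj(C,unbed(x,-41,56)),1))
E
python3 ins.py ins1
```

```text
TCP bed [ -66.6 -186.6   49.5] w 0.0237 F [ 0.3  0.7 -0.9]
shank pts 1296
24 489 x [-72.1 -66.3 -61. ] ztop [86.6 87. ]
36 465 x [-72.2 -66.8 -60.8] ztop [86.5 87. ]
48 341 x [-71.9 -66.3 -60.6] ztop [86.3 86.9]
tip y -128.78365561827016
eye3 []
pin_tip []
pin_grip [(0.7, [275.3, 283.9])]
-51 [2.527e+02 4.567e+02 2.000e-01]
-73 [2.855e+02 4.567e+02 2.000e-01]
-95 [3.184e+02 4.567e+02 2.000e-01]
```

View pics/ins1.png

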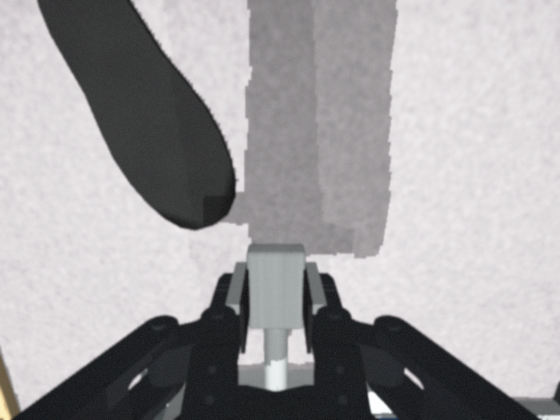

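```bash
cat >> h.py <<'E'
BA=np.radians(-87.1)
BX=np.array([np.cos(BA),np.sin(BA),0]); BY=np.array([-np.sin(BA),np.cos(BA),0])
# cheek mid at (631.3,-59.05) = bed x -58
BO=np.array([.6313,-.05905,.024])+BX*.058
E
python3 - <<'E'
from h import *
print(BO); P=unbed(-73,-172,24.7);plan(P,92.9)
C=cam('wrist'); c=calibration('wrist')
T=np.eye(4);T[:3,:3]=R.from_euler('xyz',[-89.7,89.9,-86.8],degrees=True).as_matrix();T[:3,3]=[.5227,.1003,.186]
C=(C[0],C[1],C[2],T@np.array(c['tool_from_camera']))
for x in (-51,-73,-95): print(x,np.round(proj(C,unbed(x,-41,56)),1))
for P in ([-133,-41,74],[17,-41,74]): print(P,np.round(proj(C,unbed(*P)),1))
im=cv2.imread('pics/pin1.png'); g=cv2.cvtColor(im,cv2.COLOR_BGR2GRAY)
for r in range(252,274,2): print(r,g[r,70:156:2].tolist())
E
```

```text
[ 0.63423439 -0.11697572  0.024     ]
shift [25.1, -3.2, 12.6] turn [-0.14, -0.04, -0.02] r 0.462
-51 [ 86.4 262.7   0.3]
-73 [110.7 262.7   0.3]
-95 [134.9 262.8   0.3]
[-133, -41, 74] [170.9 272.6   0.3]
[17, -41, 74] [ -4.2 272.4   0.3]
252 [92, 92, 89, 94, 92, 91, 91, 93, 91, 92, 90, 92, 90, 89, 93, 93, 92, 91, 89, 92, 92, 95, 89, 91, 90, 92, 91, 90, 92, 91, 90, 93, 91, 91, 96, 95, 95, 94, 94, 96, 94, 93, 90]
254 [93, 92, 92, 92, 91, 90, 93, 91, 93, 89, 89, 91, 90, 89, 92, 93, 91, 90, 92, 95, 95, 91, 92, 95, 87, 91, 92, 92, 92, 91, 96, 97, 91, 93, 93, 94, 90, 95, 92, 95, 93, 95, 97]
256 [93, 94, 93, 94, 96, 92, 94, 88, 83, 82, 81, 81, 79, 80, 89, 95, 93, 91, 91, 87, 82, 82, 80, 83, 79, 84, 88, 91, 95, 95, 93, 86, 82, 82, 81, 81, 83, 85, 91, 93, 91, 95, 95]
258 [93, 95, 92, 95, 89, 81, 73, 71, 74, 83, 88, 89, 80, 63, 67, 88, 88, 80, 71, 71, 72, 82, 87, 83, 73, 64, 75, 92, 89, 81, 74, 72, 76, 84, 92, 83, 72, 64, 72, 92, 91, 95, 94]
260 [93, 93, 89, 77, 64, 61, 82, 96, 108, 122, 127, 132, 116, 75, 54, 75, 68, 59, 76, 95, 110, 120, 126, 126, 117, 77, 58, 82, 66, 62, 82, 98, 114, 125,
[... 479 characters left out ...]
2, 89, 91, 90, 83, 87, 83, 87, 90, 98, 96, 87, 84, 91, 96, 91, 83, 77, 87, 89, 90, 96, 96, 90, 86, 83, 88, 97, 93, 97, 93, 94]
268 [93, 95, 91, 90, 86, 88, 85, 87, 89, 90, 90, 95, 92, 94, 93, 92, 93, 95, 96, 91, 95, 93, 90, 97, 93, 94, 95, 92, 88, 88, 89, 86, 90, 93, 93, 90, 93, 96, 93, 91, 95, 94, 93]
270 [92, 91, 92, 96, 93, 90, 90, 93, 89, 89, 94, 94, 97, 92, 94, 94, 96, 95, 95, 94, 92, 93, 92, 95, 93, 97, 95, 94, 93, 92, 91, 91, 90, 92, 94, 93, 93, 93, 95, 93, 93, 92, 93]
272 [154, 156, 154, 158, 153, 154, 155, 155, 152, 155, 156, 157, 156, 159, 156, 159, 159, 160, 158, 158, 157, 158, 160, 161, 159, 159, 158, 157, 155, 145, 146, 142, 142, 146, 146, 144, 146, 144, 145, 145, 146, 146, 146]
```

Emit:
step_arm(
  motion=[
    [[10,-3,5],[0,0,0],16],
    [[25,-3,12.5],[0,0,0],16],
    [[25,-3,12.5],[0,0,0],16],
    [[25,-3,12.5],[0,0,0],16],
    [[25,-3,12.5],[0,0,0],16],
  ],
)

```text
t: 32.7
position: [0.4586, -0.0525, 0.0487]
orientation: [151.0, 89.9, 153.9]
contact_force: [-0.4, -0.3, -0.8]
gripper_width: 0.0236
```

```bash
python3 - <<'E'
from h import *
s=read_state(); b=bed(s['position']); print(b, np.round(s['orientation'],1)); plan(unbed(-73,-172,24.7),92.9)
tiles=[]
for n in ('side','top'):
    im,d=snapshot(n); C=cam(n); e=proj(C,unbed(-73,-41,56)); t=proj(C,unbed(b[0],b[1]+118,b[2]+31.3)); print(n,'eye',np.round(e,1),'tip',np.round(t,1))
    for q in ('eye3','pin_tip'): print(q,[(round(r['p'],2),np.round(r['location'],1).tolist()) for r in mark_of(q,n)[:5]])
    u,v=int(e[0]),int(e[1]); tiles.append(cv2.resize(im[v-30:v+30,u-40:u+30],(394,338),interpolation=cv2.INTER_LANCZOS4))
save('pre',np.hstack(tiles))
E
```

```text
[ -73.3 -172.1   24.7] [151.   89.9 153.9]
shift [0.0, -0.3, 0.1] turn [-0.03, -0.06, -0.04] r 0.462
side eye [276.  207.6   1.2] tip [271.  208.6   1.2]
eye3 [(0.95, [285.3, 211.8]), (0.91, [273.1, 201.2]), (0.89, [278.0, 206.3]), (0.5, [283.0, 172.0])]
pin_tip [(0.68, [275.2, 207.3])]
top eye [279.1 203.1   1. ] tip [279.5 208.1   1. ]
eye3 [(0.89, [272.7, 204.7]), (0.87, [285.5, 199.3]), (0.8, [277.8, 203.8]), (0.61, [230.1, 191.4])]
pin_tip [(0.23, [271.8, 204.2])]
```

View pics/pre.png

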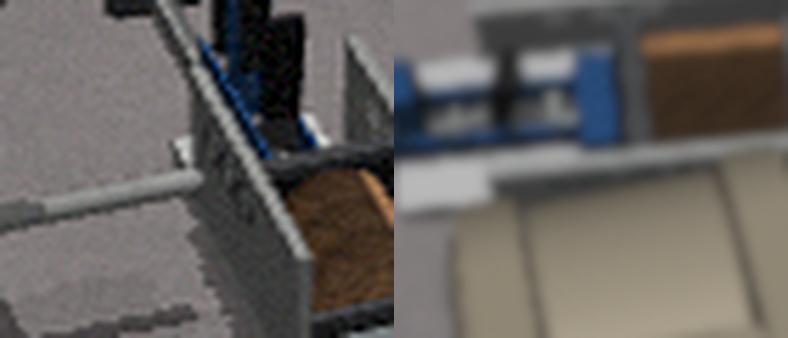

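Emit:
step_arm(
  motion=[
    [[0,0,6],[0,0,0],16],
    [[0,0,9],[0,0,0],16],
    [[0,0,12],[0,0,0],16],
    [[0,0,14],[0,0,0],16],
    [[0,0,16],[0,0,0],16],
  ],
)

```text
t: 33.5
position: [0.4747, -0.0525, 0.0484]
orientation: [160.4, 89.9, 163.2]
contact_force: [-1.1, -0.4, -1.2]
gripper_width: 0.0238
```

Emit:
step_arm(
  motion=[
    [[0,0,3],[0,0,0],16],
    [[0,0,6],[0,0,0],16],
    [[0,0,9],[0,0,0],16],
    [[0,0,12],[0,0,0],16],
    [[0,0,15],[0,0,0],16],
    [[0,0,18],[0,0,0],16],
    [[0,0,18],[0,0,0],16],
  ],
)

```text
t: 34.2
position: [0.4928, -0.0509, 0.0484]
orientation: [132.7, 89.9, 135.5]
contact_force: [-0.2, 4.8, -1.8]
gripper_width: 0.0238
```

```bash
python3 - <<'E'
from h import *
s=read_state(); b=bed(s['position']); print(b, s['contact_force'],s['torque']); print('tip y',b[1]+118)
im,d=snapshot('side'); C=cam('side'); e=proj(C,unbed(-73,-41,56)); u,v=int(e[0]),int(e[1])
save('in1',cv2.resize(im[v-30:v+30,u-40:u+30],(700,600),interpolation=cv2.INTER_LANCZOS4))
E
```

```text
[ -73.1 -137.9   24.4] [-0.22760264  4.8132206  -1.79478648] [0.88286996 0.11600015 0.45994645]
tip y -19.900000000000006
```

View pics/in1.png

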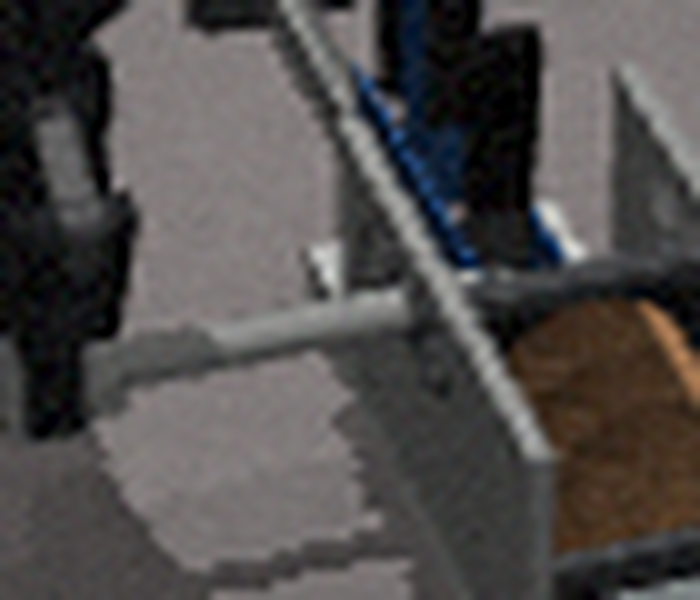

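Emit:
step_arm(
  motion=[
    [[0,1,0],[0,0,0],16],
    [[0,1,0],[0,0,0],16],
    [[0,1,4],[0,0,0],16],
    [[0,1,4],[0,0,0],16],
    [[0,1,4],[0,0,0],16],
  ],
)

```text
t: 34.75
position: [0.4966, -0.0504, 0.0485]
orientation: [159.3, 89.9, 162.1]
contact_force: [-1.4, 4.6, -1.7]
gripper_width: 0.0239
```

Emit:
step_arm(
  motion=[
    [[0,1.5,0],[0,0,0],16],
    [[0,1.5,0],[0,0,0],16],
    [[0,1.5,0],[0,0,0],16],
    [[0,1.5,0],[0,0,0],16],
  ],
)

```text
t: 35.15
position: [0.4964, -0.0496, 0.0485]
orientation: [-169.0, 89.9, -166.3]
contact_force: [0.1, 0.2, -0.8]
gripper_width: 0.0235
```

```bash
python3 - <<'E'
from h import *
s=read_state(); b=bed(s['position']); print(b, s['contact_force'],s['torque']); print('tip y',b[1]+118)
C=cam('wrist'); im,d=snapshot('wrist'); W=cloud(C,d); q=((W-BO)@np.array([BX,BY,[0,0,1]]).T)*1000
m=(abs(q[...,0]-b[0])<14)&(q[...,1]>b[1]+22)&(q[...,1]<b[1]+75)&(q[...,2]>40)&(q[...,2]<75)
p=q[m]
for a in range(22,75,10):
    k=(p[:,1]>b[1]+a)&(p[:,1]<b[1]+a+10)
    if k.sum()>5: r=p[k]; print(a,k.sum(),'x',np.round(np.percentile(r[:,0],[3,50,97]),1),'ztop',np.round(np.percentile(r[:,2],[90,98]),1))
# platen: back edge
m=(q[...,2]>58)&(q[...,2]<66)&(q[...,0]<-40)&(q[...,0]>-90)&(abs(q[...,1])<33); print('platen top x',np.round(np.percentile(q[m][:,0],[2,50,98]),1) if m.any() else None,m.sum())
for n in('top','side'):
    C=cam(n); im,d=snapshot(n); W=cloud(C,d); q=((W-BO)@np.array([BX,BY,[0,0,1]]).T)*1000
    m=(q[...,2]>59)&(q[...,2]<66)&(q[...,0]<-40)&(q[...,0]>-90)&(abs(q[...,1])<33); print(n,'platen top x',np.round(np.percentile(q[m][:,0],[2,20,50,80,98]),1) if m.any() else None,m.sum())
E
```

```text
[ -74.3 -134.3   24.5] [ 0.10541644  0.18929152 -0.80792344] [-0.0002107   0.0257549   0.01168002]
tip y -16.30000000000001
22 416 x [-79.7 -74.4 -68.7] ztop [61.6 62.2]
32 394 x [-79.8 -74.2 -68.5] ztop [61.6 61.9]
42 375 x [-79.9 -74.4 -68.4] ztop [61.4 61.9]
52 203 x [-80.  -73.9 -68.2] ztop [61.3 61.9]
platen top x None 0
top platen top x [-69.5 -67.5 -64.6 -61.9 -60.4] 29
side platen top x [-73.6 -65.  -59.6 -56.8 -41.1] 98
```

Emit:
step_arm(
  motion=[
    [[0,0,5],[0,0,0],16],
    [[0,0,10],[0,0,0],16],
    [[0,0,15],[0,0,0],16],
    [[0,0,20],[0,0,0],16],
    [[0,0,25],[0,0,0],16],
    [[0,0,30],[0,0,0],16],
    [[0,0,35],[0,0,0],16],
    [[0,0,40],[0,0,0],16],
    [[0,0,44],[0,0,0],16],
  ],
)

```text
t: 36.2
position: [0.5407, -0.0468, 0.0484]
orientation: [162.4, 89.9, 165.2]
contact_force: [1.3, -0.3, -1.2]
gripper_width: 0.0238
```

Tip is now at about +28. Going through the far cheek slowly.

Emit:
step_arm(
  motion=[
    [[0,0,3],[0,0,0],16],
    [[0,0,6],[0,0,0],16],
    [[0,0,8],[0,0,0],16],
    [[0,0,10],[0,0,0],16],
    [[0,0,12],[0,0,0],16],
    [[0,0,14],[0,0,0],16],
    [[0,0,14],[0,0,0],16],
  ],
)

```text
t: 36.9
position: [0.5545, -0.0461, 0.0484]
orientation: [162.7, 89.9, 165.5]
contact_force: [-1.1, 0.8, -0.2]
gripper_width: 0.024
```

Emit:
step_arm(
  motion=[
    [[0,0,3],[0,0,0],16],
    [[0,0,6],[0,0,0],16],
    [[0,0,9],[0,0,0],16],
    [[0,0,11],[0,0,0],16],
    [[0,0,13],[0,0,0],16],
    [[0,0,13],[0,0,0],16],
    [[0,0,13],[0,0,0],16],
  ],
)

```text
t: 37.6
position: [0.5672, -0.0454, 0.0483]
orientation: [165.7, 89.9, 168.5]
contact_force: [-0.3, 0.3, -1.4]
gripper_width: 0.0239
```

```bash
python3 - <<'E'
from h import *
s=read_state(); b=bed(s['position']); print(b, s['contact_force']); print('tip y',b[1]+118)
ims=[]
for n in ('side','top'):
    im,d=snapshot(n); C=cam(n); print([(r['p'],proj(C,unbed(-74,57,56))[:2],r['location']) for r in mark_of('pin_tip',n)[:2]])
    e=proj(C,unbed(-60,10,56)); u,v=int(e[0]),int(e[1]); ims.append(cv2.resize(im[v-40:v+40,u-45:u+45],(400,356),interpolation=cv2.INTER_LANCZOS4))
save('in2',np.hstack(ims))
E
```

```text
[-74.8 -63.3  24.3] [-0.31162917  0.26362668 -1.39170389]
tip y 54.7
[(0.6, (np.float64(312.342016378292), np.float64(200.02983139878728)), [280.6, 203.7])]
[]
```

View pics/in2.png

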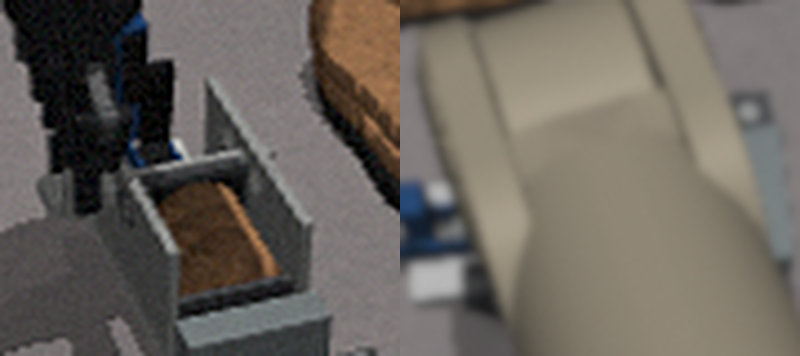

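Emit:
step_arm(
  motion=[
    [[0,0,2],[0,0,0],16],
    [[0,0,3.5],[0,0,0],16],
    [[0,0,3.5],[0,0,0],16],
  ],
)

```text
t: 38.1
position: [0.5692, -0.0455, 0.0478]
orientation: [-180.0, 89.7, -177.2]
contact_force: [-6.2, -0.1, 2.1]
gripper_width: 0.024
```

Emit:
step_arm(
  motion=[
    [[0,0,-1.5],[0,0,0],16],
    [[0,0,-1.5],[0,0,0],30],
    [[0,0,-1.5],[0,0,0],44],
    [[0,0,-1.5],[0,0,0],44],
    [[-15,0,-1.5],[0,0,0],44],
    [[-60,0,-1.5],[0,0,0],44],
    [[-110,0,-1.5],[0,0,0],44],
    [[-110,0,-1.5],[0,0,0],44],
  ],
)

```text
t: 38.9
position: [0.5737, -0.0444, 0.1669]
orientation: [-6.6, 89.4, -3.8]
contact_force: [1.3, 0.2, -0.3]
gripper_width: 0.044
```

```bash
cat > chk.py <<'E'
from h import *
import sys
s=read_state(); C=cam('wrist'); im,d=snapshot('wrist'); save(sys.argv[1],im); W=cloud(C,d); q=((W-BO)@np.array([BX,BY,[0,0,1]]).T)*1000
print('TCP bed',bed(s['position']),np.round(s['position'],4),'F',np.round(s['contact_force'],1))
X,Y,Z=q[...,0],q[...,1],q[...,2]
def st(n,m): print(n,m.sum(),np.round(np.percentile(q[m],[2,50,98],axis=0),1).tolist() if m.sum()>4 else '')
st('grip',(abs(X+74)<22)&(Y<-42)&(Y>-90)&(Z>40)&(Z<75))
st('shank in',(abs(X+76)<14)&(abs(Y)<32)&(Z>52)&(Z<75)&(X<-67))
st('tip out',(abs(X+74)<14)&(Y>43)&(Y<70)&(Z>40)&(Z<75))
st('platen',(X>-90)&(X<-40)&(abs(Y)<32)&(Z>60)&(Z<66))
st('lifts',(X>-66)&(X<20)&(abs(Y)<33)&(Z>45)&(Z<60))
st('endplate',(X>-2)&(X<24)&(abs(Y)<33)&(Z>32)&(Z<39))
E
python3 chk.py rel; python3 -c "
from h import *
plan(unbed(-150,0,170),92.9)"
```

```text
TCP bed [-75.6 -56.8 142.9] [ 0.5737 -0.0444  0.1669] F [ 1.3  0.2 -0.3]
grip 1729 [[-87.8, -80.6, 50.5], [-75.1, -62.1, 59.5], [-62.2, -42.2, 62.6]]
shank in 966 [[-80.2, -27.2, 54.4], [-74.1, 1.5, 58.9], [-67.4, 30.7, 63.9]]
tip out 12 [[-77.4, 53.3, 57.0], [-74.5, 53.9, 59.1], [-71.5, 55.2, 59.8]]
platen 903 [[-76.7, -28.9, 60.1], [-63.8, -0.8, 63.6], [-58.2, 30.6, 65.0]]
lifts 2934 [[-56.3, -21.6, 46.0], [-25.5, -8.9, 55.0], [6.9, 19.1, 58.4]]
endplate 34 [[7.9, -17.4, 34.7], [12.4, 29.3, 35.7], [13.7, 32.5, 36.6]]
shift [-30.1, 74.9, 58.5] turn [-0.09, 0.4, 0.06] r 0.628
```

```bash
python3 -c "
from h import *
plan(unbed(-185,-1,126),92.9)"; sed -i 's/range(-70,30,4)/range(-110,30,4)/; s/<62)/<75)/' tip.py
```

```text
shift [13.8, 109.9, 57.1] turn [-0.09, 0.4, 0.06] r 0.628
```

Emit:
step_arm(
  motion=[
    [[0,50,20],[0,0,0],52],
    [[13,90,45],[0,0.3,0],52],
    [[13,110,57],[0,0.3,0],52],
    [[13,110,57],[0,0.3,0],52],
    [[13,110,57],[0,0.3,0],52],
    [[13,110,57],[0,0.3,0],52],
  ],
)

```text
t: 39.55
position: [0.6208, 0.0657, 0.1452]
orientation: [-174.9, 89.6, -172.2]
contact_force: [0.6, -0.4, -0.0]
gripper_width: 0.052
```

```bash
python3 cl.py; python3 tip.py
```

```text
TCP bed [-183.2   -4.2  121.2] z 0.1452 w 0.052
104 [(-178, 80), (-174, 58), (-170, 67), (-166, 62), (-162, 79), (-126, 321), (-122, 77), (-118, 47), (-114, 5)] [-10.   8.]
122 [(-178, 178), (-174, 190), (-170, 189), (-166, 188), (-162, 68), (-126, 37), (-122, 196), (-118, 161), (-114, 56)] [-9.  9.]
85 [(-206, 9), (-202, 122), (-198, 159), (-178, 60), (-174, 34), (-170, 40), (-166, 39), (-162, 27), (-130, 163), (-126, 78), (-122, 40), (-118, 5)] [-10.   8.]
TCP [0.6208 0.0654 0.1453] w 0.05233022133247228
-110 4486 y [-63.  63.] |y|min 0.0 z [-18. -10.]
-106 4918 y [-62.  62.] |y|min 0.0 z [-18.  -5.]
-102 4351 y [-61.  61.] |y|min 0.0 z [-18.  -2.]
-98 2505 y [-61.  61.] |y|min 6.2 z [-18.  -8.]
-94 2221 y [-60.  60.] |y|min 19.6 z [-17.   9.]
-90 2398 y [-59.  59.] |y|min 20.9 z [-13.  11.]
-86 5338 y [-58.  58.] |y|min 23.2 z [-13.  11.]
-82 2743 y [-57.  57.] |y|min 24.3 z [-14.  11.]
-78 1408 y [-56.  56.] |y|min 25.6 z [-14.  -6.]
-74 739 y [-49.  50.] |y|min 27.2 z [-14.  -6.]
-70 595 y [-39.  38.] |y|min 25.5 z [-13.   8.]
-66 751 y [-32.  32.] |y|min 25.6 z [-12.  10.]
-62 576 y [-39.  39.] |y|min 25.6 z [-12.  10.]
-58 582 y [-39.  39.] |y|min 25.6 z [-12.  10.]
-54 531 y [-39.  39.] |y|min 25.6 z [-12.  10.]
-50 491 y [-39.  39.] |y|min 25.7 z [-12.  10.]
-46 451 y [-39.  39.] |y|min 25.7 z [-12.  10.]
-42 416 y [-39.  39.] |y|min 25.7 z [-12.  10.]
-38 329 y [-38.  38.] |y|min 25.7 z [-12.  10.]
-34 185 y [-32.  32.] |y|min 25.7 z [-11.  10.]
-30 30 y [-26.  26.] |y|min 25.8 z [-8.  4.]
18 1022 y [-69.  -6.] |y|min 5.3 z [-5. 13.]
22 398 y [-70.  -5.] |y|min 5.3 z [-6. 14.]
26 181 y [-68.  -6.] |y|min 5.4 z [-5. 13.]
```

View pics/clamp.png

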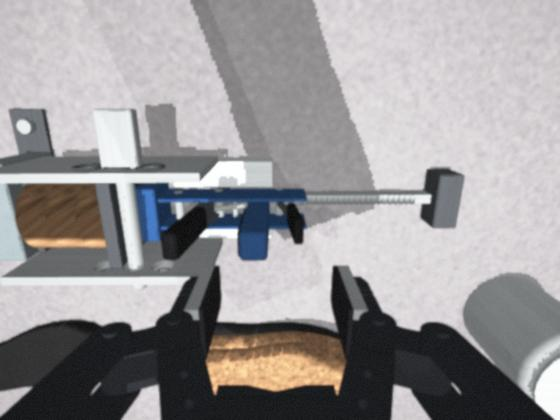

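```bash
python3 - <<'E'
from h import *
BOo=np.array([.6344,-.1151,.024]);a=np.radians(-87.3);B=np.array([[np.cos(a),np.sin(a),0],[-np.sin(a),np.cos(a),0],[0,0,1]])
C=cam('side')
def f(d,n):
    q=((cloud(C,d)-BOo)@B.T)*1000
    for y0,y1 in ((-28,28),(-28,0),(0,28)):
        m=(q[...,2]>26)&(q[...,2]<38)&(q[...,1]>y0)&(q[...,1]<y1)&(q[...,0]>-3)&(q[...,0]<24)
        print(n,y0,m.sum(),np.round(np.percentile(q[m][:,0],[5,25,50,75,95]),1))
f(np.load('side0.npz')['d'],'start')
im,d=snapshot('side'); np.savez('side9.npz',im=im,d=d); f(d,'now')
C2=cam('top')
def g(d,n):
    q=((cloud(C2,d)-BOo)@B.T)*1000
    m=(q[...,2]>32)&(q[...,2]<39)&(abs(q[...,1])<28)&(q[...,0]>-3)&(q[...,0]<22)
    print(n,m.sum(),np.round(np.percentile(q[m][:,0],[5,25,50,75,95]),1))
g(np.load('top0.npz')['d'],'top start'); im,d=snapshot('top'); g(d,'top now')
E
```

```text
start -28 93 [3.2 5.3 6.8 8.1 9.1]
start -28 46 [3.3 5.5 7.  8.3 9.7]
start 0 47 [3.3 5.  6.7 7.8 8.6]
now -28 105 [ 7.6 11.8 14.5 15.6 17.2]
now -28 53 [ 7.5 12.2 14.5 16.  18.1]
now 0 52 [ 7.6 11.  14.5 15.5 16.8]
top start 44 [-0.3  1.1  2.3  3.8  5.2]
top now 32 [ 6.5 10.2 11.3 12.4 13.3]
```

Emit:
step_arm(
  motion=[
    [[0,-1.7,3],[0,0,0],56],
    [[30,-1.7,3],[0,0,0],56],
    [[60,-1.7,3],[0,0,0],56],
    [[80,-1.7,3],[0,0,0],56],
    [[92,-1.7,3],[0,0,0],56],
    [[92,-1.7,3],[0,0,0],56],
    [[92,-1.7,3],[0,0,0],56],
  ],
  squeeze=30,
)

```text
t: 40.45
position: [0.624, 0.0658, 0.0542]
orientation: [173.8, 89.7, 176.5]
contact_force: [-0.4, 0.1, 0.7]
gripper_width: 0.0563
```

```bash
python3 -c "
from h import *
s=read_state();print(bed(s['position']),s['contact_force'],s['gripper_width']);plan(unbed(-181.5,-1,28),92.9)"
```

```text
[-183.    -1.    30.2] [-0.42951127  0.13586453  0.72609389] 0.056268157703442845
shift [2.2, -1.5, -0.0] turn [-0.11, -0.31, -0.03] r 0.627
```

Emit:
step_arm(
  motion=[
    [[2,0,0],[0,0,0],48],
    [[2,-1.5,0],[0,0,0],42],
    [[2,-3,0],[0,0,0],36],
    [[2,-5,0],[0,0,0],30],
    [[2,-7,0],[0,0,0],24],
    [[2,-7,0],[0,0,0],20],
    [[2,-7,0],[0,0,0],20],
    [[2,-7,0],[0,0,0],20],
  ],
)

```text
t: 41.25
position: [0.625, 0.0595, 0.0534]
orientation: [156.3, 89.8, 159.1]
contact_force: [-1.1, -1.5, 9.1]
gripper_width: 0.0253
```

Emit:
step_arm(
  motion=[
    [[0,5,0],[0,0,0],20],
    [[0,12,0],[0,0,0],20],
    [[0,20,0],[0,0,0],20],
    [[0,30,0],[0,0,0],20],
    [[0,40,0],[0,0,0],20],
    [[0,50,0],[0,0,0],20],
    [[0,60,0],[0,0,0],20],
    [[0,70,0],[0,0,0],20],
    [[0,78,0],[0,0,0],20],
    [[0,84,0],[0,0,0],20],
  ],
)

```text
t: 42.25
position: [0.6208, 0.1429, 0.0534]
orientation: [173.5, 89.8, 176.3]
contact_force: [-1.6, -4.8, 9.7]
gripper_width: 0.0254
```

Emit:
step_arm(
  motion=[
    [[0,2,0],[0,0,0],20],
    [[0,4,0],[0,0,0],20],
    [[0,6,0],[0,0,0],20],
    [[0,8,0],[0,0,0],20],
    [[0,10,0],[0,0,0],20],
    [[0,12,0],[0,0,0],20],
    [[0,12,0],[0,0,0],20],
  ],
)

```text
t: 42.95
position: [0.6205, 0.1475, 0.0533]
orientation: [-125.6, 89.4, -123.2]
contact_force: [-7.2, -21.0, 18.0]
gripper_width: 0.0249
```

Emit:
step_arm(
  motion=[
    [[0,-4,0],[0,0,0],28],
    [[0,-3,0],[0,0,0],36],
    [[0,0,0],[0,0,0],46],
    [[0,1,0],[0,0,0],56],
    [[0,1,0],[0,0,0],56],
    [[0,1,0],[0,0,0],56],
    [[-15,1,0],[0,0,0],56],
  ],
)

```text
t: 43.65
position: [0.6176, 0.1549, 0.0646]
orientation: [-176.6, 89.4, -173.8]
contact_force: [0.1, 0.1, -0.9]
gripper_width: 0.0559
```

Emit:
step_arm(
  motion=[
    [[-45,0,0],[0,0,0],56],
    [[-90,0,0],[0,0,0],56],
    [[-130,-20,-20],[0,0,0],56],
    [[-130,-60,-60],[0,0,0],56],
    [[-130,-90,-60],[0,0,0],56],
    [[-130,-90,-60],[0,0,0],56],
    [[-130,-90,-60],[0,0,0],56],
  ],
)

```text
t: 44.35
position: [0.5647, 0.0614, 0.1979]
orientation: [-174.9, 89.7, -172.3]
contact_force: [-0.8, 0.7, 0.6]
gripper_width: 0.0558
```

```bash
python3 chk.py fin; python3 cl.py | head -4; python3 - <<'E'
from h import *
BOo=np.array([.6344,-.1151,.024]);a=np.radians(-87.3);B=np.array([[np.cos(a),np.sin(a),0],[-np.sin(a),np.cos(a),0],[0,0,1]])
im,d=snapshot('side'); q=((cloud(cam('side'),d)-BOo)@B.T)*1000
m=(q[...,2]>26)&(q[...,2]<38)&(abs(q[...,1])<28)&(q[...,0]>-3)&(q[...,0]<24); print('side endplate',np.round(np.percentile(q[m][:,0],[5,25,50,75,95]),1))
im,d=snapshot('top'); q=((cloud(cam('top'),d)-BOo)@B.T)*1000
m=(q[...,2]>32)&(q[...,2]<39)&(abs(q[...,1])<28)&(q[...,0]>-3)&(q[...,0]<22); print('top endplate',np.round(np.percentile(q[m][:,0],[5,25,50,75,95]),1))
E
```

```text
TCP bed [-181.7  -60.4  173.9] [0.5647 0.0614 0.1979] F [-0.8  0.7  0.6]
grip 1501 [[-88.6, -80.5, 50.4], [-77.0, -61.8, 59.4], [-63.0, -42.3, 62.4]]
shank in 1141 [[-81.3, -27.0, 53.7], [-74.4, 0.5, 58.9], [-67.4, 30.4, 64.4]]
tip out 0 
platen 799 [[-76.7, -28.6, 60.1], [-65.7, -0.4, 63.5], [-60.0, 30.8, 64.9]]
lifts 2852 [[-54.6, -21.6, 45.8], [-24.7, -4.9, 55.3], [5.3, 21.4, 58.4]]
endplate 21 [[6.1, 29.8, 32.3], [8.2, 31.3, 35.4], [11.8, 32.5, 36.4]]
TCP bed [-183.3  -60.4  173.7] z 0.1977 w 0.0558
104 [(-270, 30), (-266, 50), (-262, 49), (-258, 47), (-254, 81), (-218, 26), (-214, 50), (-210, 49), (-206, 25)] [-10.   1.]
122 [(-270, 71), (-266, 82), (-262, 47), (-258, 39), (-254, 14), (-218, 12), (-214, 100), (-210, 99), (-206, 37)] [-10.   8.]
85 [(-290, 46), (-286, 157), (-270, 25), (-266, 34), (-262, 32), (-258, 40), (-254, 65), (-222, 14), (-218, 34), (-214, 36), (-210, 13)] [-10.   8.]
side endplate [ 5.6 10.9 13.  13.9 16.2]
top endplate [ 2.1  8.7 10.  11.4 12. ]
```

View pics/fin.png

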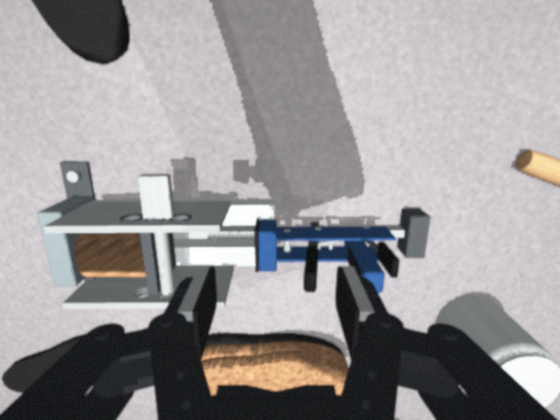

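Pin, pack and head all look right: the end plate is still about 6.5 mm in, the handle is back at its home position and the robot is clear. Handing in.

```bash
python3 -c "
from plant import *
print(close_job())"
```

```text
the job is handed in; nothing more can be done
None
```

I stood all three cork lifts from the rack in the frame and squeezed the pack with two trigger pumps. I then pushed the locking pin through both cheeks at eye3, drew the clamp head back and handed the job in at about 45 s. No verdict was reported.

**Last checks**
- **Lifts:** upright and centred, tops 58 mm above the bed.
- **Pin:** the grip is seated on the near cheek. The tip was measured about 14 mm past the far cheek (bed y about +55 mm) just after I let the pin go. The final wrist view no longer showed the tip, and the grip had not moved by then.
- **End plate:** still pressed in about 6.5 mm on the pin alone (side 6.2–7.1 mm, top 6.8 mm).
- **Clamp head:** handle back at its start position, with the stop felt at 21 N.
- **Robot:** clear of everything, contact forces about zero. The cement tin and the footbeds were never approached; I did not re-measure where they stand.

**What disagreed or was close**
- **Finger length:** the real fingertips sit about 25–37 mm behind the reported TCP, depending on opening. My first grasp closed on air above the lift, and I corrected for this afterwards.
- **Squeeze before pinning:** the end plate was about 10 mm in while the trigger was squeezed, against the 9 mm asked. It settled to only about 8 mm once let go. The pin brushed something sideways at about 5 N on the way in, so I shifted it about 2 mm. After that it went in freely.
- **Frame position:** the fixed cameras and the wrist camera differed by about 2 mm. I used the wrist camera for the pin.

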